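# Take apart the stack of washed dishes

### The arm

A 7-joint arm with a two-finger parallel gripper is mounted at the origin on the work surface. World frame = base frame: x ahead of the robot, y to its left, z up, the work surface at z = 0. Lengths are in m, angles in rad, forces in N, time in s.
With the tool pointing down it reaches from about 0.425 to 0.925 m from the base axis. Payload 6.8 kg.
Tool frame: the origin (TCP) lies at the very end of the fingers, on their centre line; the grasp point (between the pads) lies 19 mm behind it (manip.hold_point_z is the distance from the TCP to the grasp point, in m); z points along the fingers, y is the direction in which the jaws open and shut (so a half turn about z gives the same grasp; the last joint's range is limited). The gripper opens to 88 mm and grips with 3 to 60 N. Pads are 20 mm wide; open, the fingers measure 115 mm over their backs; the gripper's body (75 mm by 178 mm) begins 61 mm behind the grasp point.
Start: joints at [-1.388, 0.477, 0.022, 1.555, -0.011, 1.109, -0.083], TCP at [0.194, 0.647, 0.223] pointing down, gripper open.
Joint ranges: [-2.96, 2.96], [-0.34, 2.1], [-1.41, 1.46], [0.24, 2.44], [-1.37, 4.51], [0.17, 1.92], [-2.96, 2.96]. Speed limits (rad/s): [2.39, 2.39, 3.14, 3.14, 3.14, 3.14, 3.14].

### API

Orientations are given as a unit quaternion [w, x, y, z].
In Python, from station import manip gives the robot as it stands. The module is installed in compiled form; this text tells all that it offers.
- The arm moves only by the tool apply_moves, never from a script. Its argument "series" is a list of rows, each a list of 3 entries, a list of its own where there are three numbers: the shift along the tool's x, y, z in units of 100 mm (1.0 is 100 mm), then the turn, a rotation vector about the tool's x, y, z in units of 90 degrees (1.0 is 90 degrees), then the gripper command: -1 is shut, 1 is fully open, values between are in proportion. In form: [[[tx, ty, tz], [rx, ry, rz], gripper], ...]. A call has 1 to 20 rows; each row shifts and turns the commanded pose from where the row before left it, along the tool's axes as they then stand; what a row does not reach is not made up. A row lasts 1/10 s, in which the tool goes at most 50 mm and 8.59 degrees, less where a joint would pass 70% of its speed; a pose out of reach is approached as far as the arm can. A call with a number of a shift or a turn outside -1 to 1 is refused whole. A call with a gripper value outside its range is refused whole. The fingers move at their own pace and stop on an object; "newtons" is the grip in N (left out, the last holds). Time passes only in rows, so rows that do not move let the fingers close. It gives the time, the measured TCP pose, the force and the opening at its end, in the units of the state.
- manip.state(): the state, without advancing time (a new reading comes with each control period).
- manip.grab_frame(name): name is "scene" or "top" or "wrist"; returns a dict with "frame" (400x640x3 uint8, red, green, blue), "camera_matrix" (3x3 intrinsics, pixels), "R" (3x3) and "t" (3): a world point X has camera coordinates R X + t; the wrist camera has in their place "hand_eye" (4x4, takes a point from camera to tool coordinates, whose origin is the TCP and whose axes are the flange's). Camera axes: x right, y down, z forward; pixel columns grow to the right and rows downward; lengths in m; the calibration is good to about 2 mm. The wrist camera is an equidistant fisheye: a pixel r from the principal point sees the ray r / f radians off the axis. A picture is of the moment at which its call begins: read the wrist's pose just before it. There is no depth.
- manip.close_job(): hands the job in, once; it reports no verdict.
The state is a dict: "t": time; "joint_positions": joint angles; "joint_velocities": joint speeds; "joint_torque": joint torques, N m; "position": TCP position; "tool_rot": TCP orientation; "ft_force": force on the tool from outside, world axes, zero at the start; "moment": the same for the moment, N m; "grip_width": finger opening in m.
Only numpy, scipy, OpenCV 4.12 (cv2) and the standard library are available. Lean on these libraries where they do the work, as an engineer would, in place of code of your own. Each camera call takes 0.05 s, during which the arm holds its last target.

### The job

The washed serving dishes were left in one stack on the ledge, all upside down. Take the stack apart and set each dish, still upside down, in the middle of its own place: the small steel cup on the stacked melamine plates, the white ramekin on the white saucer, the short rectangular dish lengthwise along the cork mat and the long oval dish lengthwise along the wooden board. Let no dish tip over, and do not shift the steel spoon or the little lidded jar that stand among them.

Things in the scene. Friction and masses are not known exactly. Their poses are not given: they have to be found in the camera images.
- steel_cup: Small round steel sauce cup, upside down, top piece of the stack: 36 mm diameter (39 mm at the 3 mm tall lip at the bottom), 34 mm tall, flat top, 70 g. Its origin is the middle of its underside (the mouth rim, since it is upside down); z points up. At the start it stands on the ramekin.
- ramekin: Round white ceramic ramekin, upside down, second from the top: straight sides, 52 mm diameter (a lip 1.5 mm proud in the lowest 4 mm), 32 mm tall, flat top, 130 g. Its origin is the middle of its underside (the mouth rim, since it is upside down); z points up. At the start it stands on the short dish, up to 9 mm off its middle.
- short_dish: Short rectangular pale melamine dish, upside down, third from the top: 110 mm along its x, 56 mm along its y, 26 mm tall, straight sides, flat top, 150 g. Its origin is the middle of its underside (the mouth rim, since it is upside down); z points up. At the start it stands on the long dish, roughly lengthwise, up to 9 mm off its middle.
- long_dish: Long oval (round-ended, straight-sided) pale melamine dish, upside down, bottom of the stack: 170 mm along its x, 62 mm along its y, 26 mm tall, flat top, 220 g. Its origin is the middle of its underside (the mouth rim, since it is upside down); z points up. At the start it stands on the ledge (z = 0).
- plates: Two round pale melamine plates stacked, fixed to the ledge: 170 mm diameter, place of the steel cup. Origin: middle of the underside; the flat well of the upper plate is 11 mm above it and about 128 mm across, the sloping rim reaches 18 mm high.
- saucer: White ceramic saucer, fixed to the ledge: 150 mm diameter, place of the ramekin. Origin: middle of the underside; the flat well is 5 mm above it and about 112 mm across, the sloping rim reaches 12 mm high.
- mat: Flat rectangular cork mat, fixed: 140 mm along its x, 100 mm along its y, 6 mm thick, place of the short dish. Origin: middle of the underside.
- board: Rectangular wooden board, fixed: 190 mm along its x, 100 mm along its y, 18 mm thick, with a dark dot near one end; place of the long dish. Origin: middle of the underside.
- spoon: Loose steel serving spoon, 200 mm long, lying on the ledge roughly along x; to be left alone. Origin near its middle.
- jar: Loose little glass jar with a steel cap, 42 mm diameter, 60 mm tall, standing on the ledge; to be left alone. Origin: middle of its underside.
Mind the look-alikes: they are no part of the job. What is shaped like the steel_cup but purple is not meant.

How it is judged:
By the outcome, as a careful person would: the job done as asked, in the order asked, and still so for the second after the job is handed in, with the robot touching nothing.
It also fails if it takes over 115 s, if anything falls off the work surface, if the arm or the gripper's body presses on something with over 40 N, if the wrist force passes 120 N, or if a joint passes its speed limit or range.

## Working session

There is one attempt and no reset: what is moved stays moved. The work goes in short steps, Python scripts to look and compute and a tool call to move; the robot and the scene stay as the last step left them, time stands still between calls to the robot, and variables do not carry over. Pictures are saved under pics/ and viewed, and the job is handed in when it is done.

Besides the shell and the picture viewer there is one more tool, called after "Call:" as name(argument=value, ...), one argument or row to a line, values as JSON. apply_moves: Moves the arm, as the interface text tells. Shifts and turns lie within -1 to 1; 1 stands for 100 mm of shift or 90 degrees of turn. Its arguments: {"type":"object","properties":{"series":{"type":"array"},"newtons":{"type":"number"}},"required":["series"]}

```bash
mkdir -p pics; ls
python3 - <<'E'
from station import manip
import cv2,numpy as np
s=manip.state()
print({k:np.round(v,4).tolist() for k,v in s.items()}, manip.hold_point_z)
for n in ["scene","top","wrist"]:
    f=manip.grab_frame(n)
    cv2.imwrite(f"pics/a_{n}.png",f["frame"][:,:,::-1])
    print(n,{k:np.round(v,4).tolist() for k,v in f.items() if k!="frame"})
E
```

```text
pics
{'t': 0.0, 'joint_positions': [-1.3881, 0.4778, 0.0224, 1.5565, -0.0115, 1.1093, -0.0831], 'joint_velocities': [0.0003, -0.0001, 0.0013, -0.0011, 0.0006, -0.0009, 0.0002], 'joint_torque': [-0.0005, -58.2857, 1.535, -27.2608, -0.0543, 0.0168, 0.0002], 'position': [0.1934, 0.6461, 0.2217], 'tool_rot': [-0.0001, 0.1449, 0.9894, -0.0009], 'ft_force': [0.7957, -0.9777, 0.0663], 'moment': [0.0221, 0.0202, -0.0274], 'grip_width': 0.0881} 0.0187
scene {'camera_matrix': [[424.5729, 0.0, 310.1138], [0.0, 424.5729, 197.5832], [0.0, 0.0, 1.0]], 'R': [[0.5421, 0.8402, 0.0115], [0.7159, -0.4546, -0.53], [-0.4401, 0.2956, -0.8479]], 't': [-0.2899, -0.3694, 1.32]}
top {'camera_matrix': [[470.6352, 0.0, 319.342], [0.0, 470.6352, 201.61], [0.0, 0.0, 1.0]], 'R': [[-0.0199, -0.9998, 0.0001], [-0.9977, 0.0198, -0.0651], [0.0651, -0.0014, -0.9979]], 't': [-0.0066, 0.57, 1.3657]}
wrist {'camera_matrix': [[309.7069, 0.0, 313.7412], [0.0, 309.7069, 203.1324], [0.0, 0.0, 1.0]], 'hand_eye': [[-0.0003, -0.9562, -0.2926, 0.0805], [1.0, -0.0002, -0.0002, 0.0002], [0.0001, -0.2926, 0.9562, -0.1616], [0.0, 0.0, 0.0, 1.0]]}
```

View pics/a_scene.png

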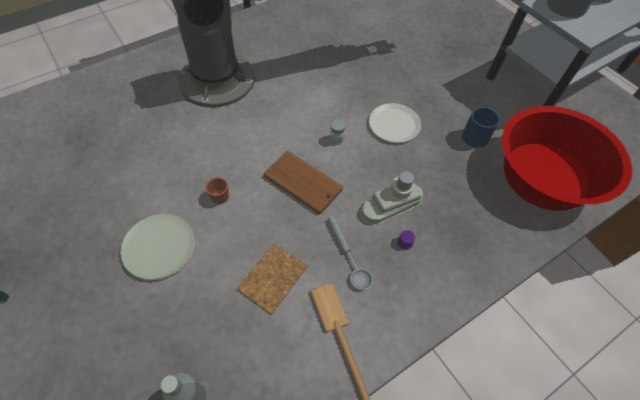

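View pics/a_top.png

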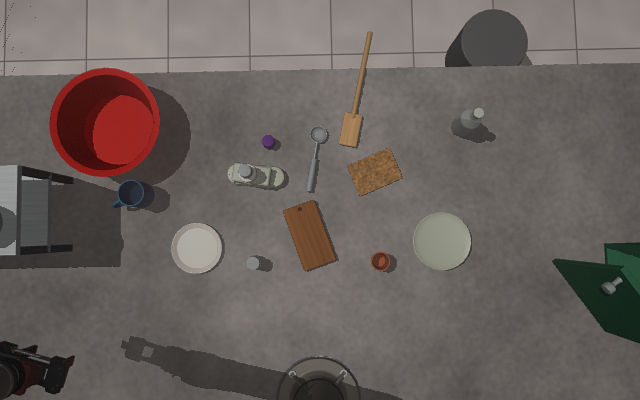

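View pics/a_wrist.png

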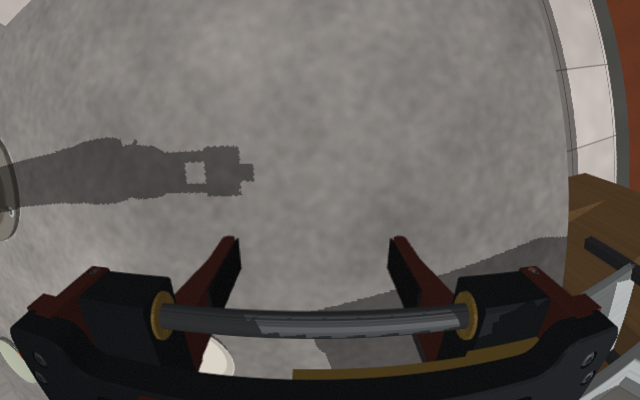

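The top view shows the stack near (256,176), the purple cup decoy at (268,142), the board at (310,236), the mat at (374,172), the plates at (442,241), the saucer at (197,248), the jar at (256,263) and the spoon from (319,133) to (312,190). I'll enlarge the crops next.

```bash
cat > h.py <<'E'
import numpy as np,cv2
from scipy.spatial.transform import Rotation as Ro
from station import manip
def cast(f,uv,z):
    K=f["camera_matrix"];R=np.array(f["R"]);t=np.array(f["t"])
    uv=np.atleast_2d(uv).astype(float)
    d=np.c_[uv,np.ones(len(uv))]@np.linalg.inv(K).T@R
    C=-R.T@t
    return C+d*((z-C[2])/d[:,2])[:,None]
def proj(f,X):
    X=np.atleast_2d(X); p=(X@np.array(f["R"]).T+f["t"])@np.array(f["camera_matrix"]).T
    return p[:,:2]/p[:,2:]
def crop(img,u0,v0,w,h,s,name):
    c=img[v0:v0+h,u0:u0+w]; c=cv2.resize(c,None,fx=s,fy=s,interpolation=cv2.INTER_CUBIC)
    for i in range(0,w,10): cv2.putText(c,str(u0+i),(i*s,8),0,.3,(255,255,0),1); cv2.line(c,(i*s,10),(i*s,14),(255,255,0),1)
    for j in range(0,h,10): cv2.putText(c,str(v0+j),(0,j*s+4),0,.3,(255,255,0),1)
    cv2.imwrite("pics/"+name,c[:,:,::-1])
E
python3 - <<'E'
from h import *
f=manip.grab_frame("top"); g=manip.grab_frame("scene")
import pickle; pickle.dump((f,g),open("a.pkl","wb"))
crop(f["frame"],220,125,80,70,9,"b_stack.png")
crop(f["frame"],275,140,140,140,4,"b_mid.png")
crop(g["frame"],340,150,110,110,6,"b_sstack.png")
crop(f["frame"],165,195,110,85,6,"b_saucer.png")
crop(f["frame"],365,195,115,85,6,"b_plates.png")
E
```

```text
(no output)
```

View pics/b_stack.png

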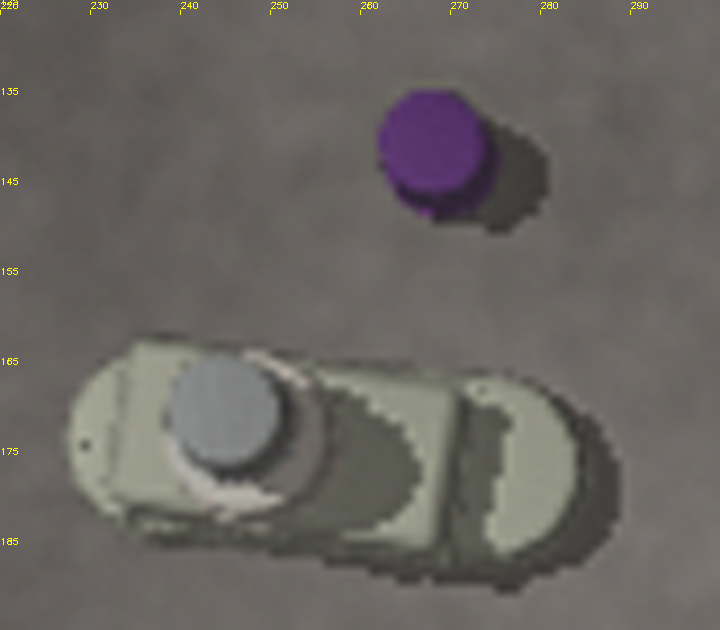

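View pics/b_sstack.png

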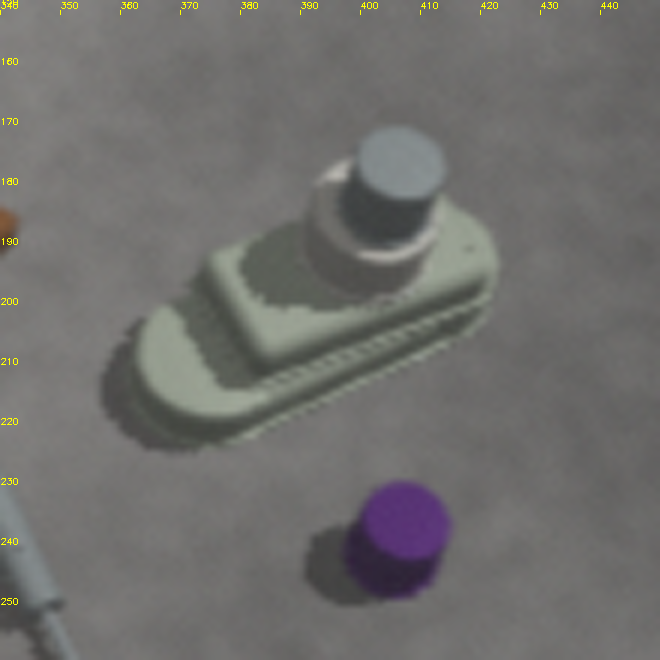

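View pics/b_mid.png

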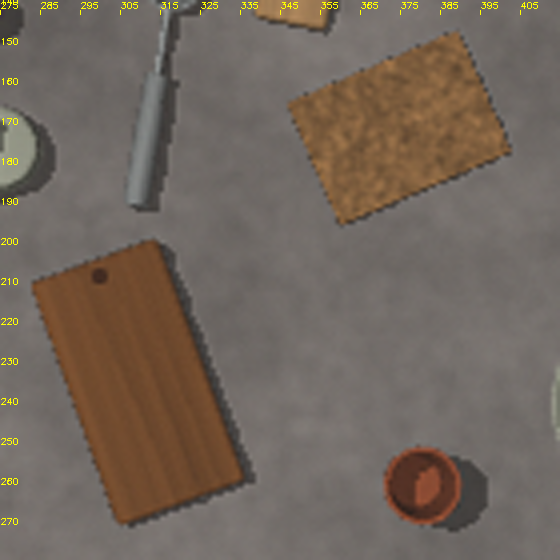

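View pics/b_saucer.png

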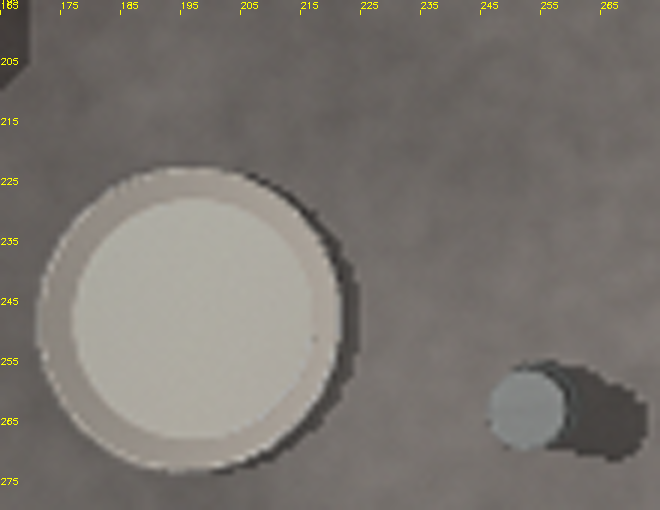

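View pics/b_plates.png

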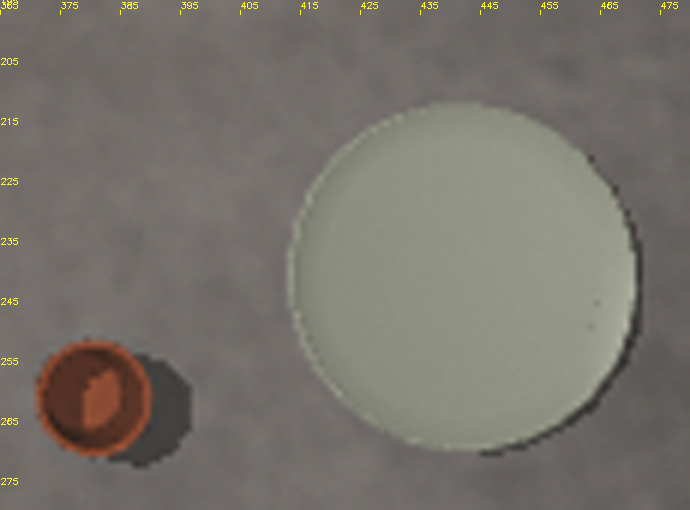

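Run:
```python
from h import *
import pickle
f,g=pickle.load(open("a.pkl","rb"))
def P(xy,u0,v0,s): return np.array(xy)/s+[u0,v0]-0.5+0*.5/s
np.set_printoptions(precision=4,suppress=True)
st=lambda p,z:cast(f,P(p,220,125,9),z)
print("cup",st([[225,410]],.118),"purple",st([[431,142]],.034))
print("ram",st([[245,435]],.084))
L=st([[68,437],[578,460]],.026);print("long ends",L,np.linalg.norm(L[1]-L[0]),L.mean(0),np.degrees(np.arctan2(*(L[1]-L[0])[[1,0]])))
S=st([[135,342],[458,374],[438,548],[115,503]],.052);print("short",S,np.linalg.norm(np.diff(S,axis=0),axis=1),S.mean(0))
m=lambda p,z:cast(f,P(p,275,140,4),z)
for n,p,z in (("mat",[[288,103],[458,32],[511,152],[342,224]],.006),("board",[[31,283],[156,239],[246,481],[121,524]],.018)):
    q=m(p,z);print(n,q.mean(0),np.linalg.norm(np.diff(np.r_[q,q[:1]],axis=0),axis=1),[np.degrees(np.arctan2(*(b-a)[[1,0]])) for a,b in ((q[0],q[1]),(q[3],q[2]),(q[1],q[2]),(q[0],q[3]))])
q=cast(f,P([[189.5,319],[37,319],[342,319],[527,410]],165,195,6),.012);print("saucer",q[0],np.linalg.norm(q[2]-q[1]))
print("jar",cast(f,P([[527,410]],165,195,6),.06))
q=cast(f,P([[462.5,276.5],[288,276],[637,276]],365,195,6),.018);print("plates",q[0],np.linalg.norm(q[2]-q[1]))
print("redcup",cast(f,P([[95,399]],365,195,6),.03))
# scene check
sc=lambda p,z:cast(g,P(p,340,150,6),z)
print("scene cup",sc([[402,162]],.118),"purple",sc([[407,520]],.034))
print("scene ram rim ", sc([[372,212]],.084))
print("spoon",m([[ -5+145,208],[160,70]],.01), cast(f,[[319,134],[312,191]],.01))
```

```text
cup [[0.654  0.1856 0.118 ]] purple [[0.752  0.1308 0.034 ]]
ram [[0.6507 0.1848 0.084 ]]
long ends [[0.6587 0.2514 0.026 ]
 [0.6478 0.0851 0.026 ]] 0.16663987859366314 [0.6533 0.1682 0.026 ] -93.73576238867695
short [[0.6855 0.2246 0.052 ]
 [0.6731 0.1212 0.052 ]
 [0.6173 0.1283 0.052 ]
 [0.6338 0.2314 0.052 ]] [0.1041 0.0563 0.1044] [0.6524 0.1764 0.052 ]
mat [ 0.6576 -0.184   0.006 ] [0.1381 0.0981 0.1371 0.0989] [np.float64(-68.35734272852746), np.float64(-68.05231467091322), np.float64(-157.97933118280466), np.float64(-157.42257329264126)]
board [0.473 0.014 0.018] [0.0974 0.1889 0.0963 0.1879] [np.float64(-71.69838711449266), np.float64(-72.2749622999399), np.float64(-160.74503404175252), np.float64(-160.42203960297255)]
saucer [0.4419 0.3466 0.012 ] 0.1492651119188884
jar [[0.3973 0.1751 0.06  ]]
plates [ 0.4484 -0.3734  0.018 ] 0.17024865946996057
redcup [[ 0.3934 -0.191   0.03  ]]
scene cup [[0.6543 0.1881 0.118 ]] purple [[0.7517 0.1318 0.034 ]]
scene ram rim  [[0.652  0.1834 0.084 ]]
spoon [[ 0.6009  0.0106  0.01  ]
 [ 0.7037 -0.0062  0.01  ]] [[ 0.7727 -0.021   0.01  ]
 [ 0.6023  0.0031  0.01  ]]
```

The candidates for the steel cup are the grey top on the stack at (245,170), the purple cup at (268,141) and the jar cap at (253,263). The stack-top one is steel and sits on the ramekin, and the scene camera agrees to about 2 mm, so I'm choosing that. First I turn the tool so its jaws line up with the stack.

Call:
apply_moves(
  series=[
    [[0,0,0],[0,0,0.086],1],
    [[0,0,0],[0,0,0.086],1],
    [[0,0,0],[0,0,0.086],1],
    [[0,0,0],[0,0,0.086],1],
    [[0,0,0],[0,0,0.086],1],
    [[0,0,0],[0,0,0.086],1],
    [[0,0,0],[0,0,0.086],1],
    [[0,0,0],[0,0,0.086],1],
    [[0,0,0],[0,0,0.086],1],
    [[0,0,0],[0,0,0.086],1],
  ],
  newtons=25,
)

```text
t: 1.25
position: [0.1934, 0.6466, 0.2225]
tool_rot: [0.0, 0.734, 0.68, -0.0]
ft_force: [-1.0, -0.2, 0.1]
grip_width: 0.0879
```

```bash
cat >> h.py <<'E'
def go(target,yaw=None):
    "prints tool-frame delta (units) to world TCP target; yaw = wanted angle of tool y in world deg"
    s=manip.state(); R=Ro.from_quat(np.array(s["tool_rot"])[[1,2,3,0]]).as_matrix()
    d=R.T@(np.array(target)-s["position"])/.1
    y=np.degrees(np.arctan2(R[1,1],R[0,1]))
    print("t",round(s["t"],2),"pos",np.round(s["position"],4),"toolz",np.round(R[:,2],4),"yawY",round(y,2),"w",round(s["grip_width"],4),"F",np.round(s["ft_force"],1))
    print("delta units (tool now)",np.round(d,3),end=" ")
    if yaw is not None:
        e=(yaw-y+90)%180-90; print("rz units",round(-e/90,4))
    print("  j",np.round(s["joint_positions"],2))
E
python3 - <<'E'
from h import *
go([.654,.186,.20],-3.7)
E
```

```text
t 1.25 pos [0.1934 0.6466 0.2225] toolz [-2.e-04 -3.e-04 -1.e+00] yawY -4.38 w 0.0879 F [-1.  -0.2  0.1]
delta units (tool now) [-4.241  4.944  0.226] rz units -0.0075
  j [-1.59  0.49  0.32  1.57 -0.17  1.11 -1.31]
```

Call:
apply_moves(
  series=[
    [[-0.1,0.12,0],[0,0,0],1],
    [[-0.2,0.24,0],[0,0,0],1],
    [[-0.25,0.29,0],[0,0,0],1],
    [[-0.25,0.29,0],[0,0,0],1],
    [[-0.25,0.29,0],[0,0,0],1],
    [[-0.25,0.29,0],[0,0,0],1],
    [[-0.25,0.29,0],[0,0,0],1],
    [[-0.25,0.29,0],[0,0,0],1],
    [[-0.25,0.29,0],[0,0,0],1],
    [[-0.25,0.29,0],[0,0,0],1],
    [[-0.25,0.29,0],[0,0,0],1],
    [[-0.25,0.29,0],[0,0,0],1],
    [[-0.25,0.29,0],[0,0,0],1],
    [[-0.25,0.29,0],[0,0,0],1],
    [[-0.25,0.29,0],[0,0,0],1],
    [[-0.25,0.29,0],[0,0,0],1],
    [[-0.25,0.29,0],[0,0,0],1],
    [[-0.19,0.23,0],[0,0,0],1],
    [[0,0,0],[0,0,0],1],
  ],
)

```text
t: 3.15
position: [0.6589, 0.1816, 0.2228]
tool_rot: [0.002, 0.733, 0.68, -0.0]
ft_force: [0.2, -0.3, 0.4]
grip_width: 0.0879
```

```bash
cat >> h.py <<'E'
def wcast(uv,z,f=None,s=None):
    if f is None: f=manip.grab_frame("wrist")
    K=np.array(f["camera_matrix"]);H=np.array(f["hand_eye"])
    uv=np.atleast_2d(uv).astype(float); p=(uv-K[:2,2])/K[0,0]; r=np.linalg.norm(p,axis=1)+1e-12
    d=np.c_[p/r[:,None]*np.sin(r)[:,None],np.cos(r)]
    R=Ro.from_quat(np.array(s["tool_rot"])[[1,2,3,0]]).as_matrix()
    C=R@H[:3,3]+s["position"]; D=d@H[:3,:3].T@R.T
    return C+D*((z-C[2])/D[:,2])[:,None]
def wproj(X,f,s):
    K=np.array(f["camera_matrix"]);H=np.array(f["hand_eye"])
    R=Ro.from_quat(np.array(s["tool_rot"])[[1,2,3,0]]).as_matrix()
    x=((np.atleast_2d(X)-s["position"])@R-H[:3,3])@H[:3,:3]
    n=np.linalg.norm(x[:,:2],axis=1); th=np.arctan2(n,x[:,2])
    return x[:,:2]/n[:,None]*th[:,None]*K[0,0]+K[:2,2]
def wshot(name):
    import pickle
    s=manip.state(); f=manip.grab_frame("wrist"); pickle.dump((f,s),open(name+".pkl","wb"))
    cv2.imwrite(f"pics/{name}.png",f["frame"][:,:,::-1]); return f,s
E
python3 - <<'E'
from h import *
go([.654,.186,.20],-3.7)
wshot("c_wrist")
E
```

```text
t 3.15 pos [0.6589 0.1816 0.2228] toolz [ 0.0017 -0.0033 -1.    ] yawY -4.3 w 0.0879 F [ 0.2 -0.3  0.4]
delta units (tool now) [ 0.041 -0.052  0.228] rz units -0.0067
  j [-0.68  0.52  0.47  1.56 -0.25  1.12 -0.23]
```

View pics/c_wrist.png

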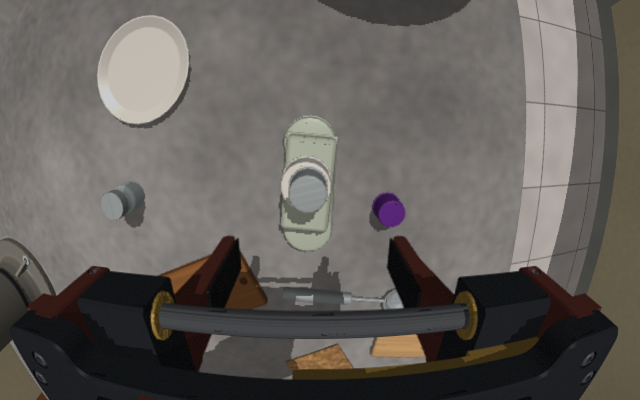

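The wrist view shows the cup top near (308,193), the dishes beneath it from (308,117) to (305,250), and the purple decoy at (389,209). I'll take a close crop with model outlines overlaid.

```bash
cat >> h.py <<'E'
def circ(c,r,z,n=72):
    a=np.linspace(0,2*np.pi,n); return np.c_[c[0]+r*np.cos(a),c[1]+r*np.sin(a),np.full(n,z)]
def oblong(c,L,W,ang,z,rnd):
    if rnd:
        a=np.linspace(-np.pi/2,np.pi/2,24); r=W/2
        q=np.r_[np.c_[L/2-r+r*np.cos(a),r*np.sin(a)],np.c_[-(L/2-r)-r*np.cos(a),-r*np.sin(a)]]
    else: q=np.array([[L,W],[-L,W],[-L,-W],[L,-W]])/2
    q=np.r_[q,q[:1]]; t=np.radians(ang); M=np.array([[np.cos(t),-np.sin(t)],[np.sin(t),np.cos(t)]])
    return np.c_[q@M.T+np.array(c)[:2],np.full(len(q),z)]
def overlay(img,pf,shapes,u0,v0,w,h,s,name):
    c=cv2.resize(img[v0:v0+h,u0:u0+w],None,fx=s,fy=s,interpolation=cv2.INTER_CUBIC)
    for X,col in shapes:
        p=((pf(X)+.5-[u0,v0])*s); cv2.polylines(c,[np.round(p).astype(int)],False,col,1)
    for i in range(0,w,10): cv2.putText(c,str(u0+i),(i*s,8),0,.3,(255,255,0),1)
    for j in range(0,h,10): cv2.putText(c,str(v0+j),(0,j*s+4),0,.3,(255,255,0),1)
    cv2.imwrite("pics/"+name,c[:,:,::-1])
E
cat > ov.py <<'E'
from h import *
import pickle,sys
f,g=pickle.load(open("a.pkl","rb")); w,s=pickle.load(open("c_wrist.pkl","rb"))
C=eval(sys.argv[1])
sh=[(circ(C["cup"],.018,.118),(255,0,0)),(circ(C["ram"],.026,.084),(255,0,255)),(oblong(C["short"],.11,.056,C["short"][2],.052,0),(0,255,255)),(oblong(C["long"],.17,.062,C["long"][2],.026,1),(255,255,0)),(oblong(C["long"],.17,.062,C["long"][2],.0,1),(120,120,0))]
overlay(w["frame"],lambda X:wproj(X,w,s),sh,260,110,90,148,4,"ov_w.png")
overlay(f["frame"],lambda X:proj(f,X),sh,220,155,75,40,9,"ov_t.png")
overlay(g["frame"],lambda X:proj(g,X),sh,350,165,80,65,7,"ov_s.png")
a=cv2.imread("pics/ov_t.png");b=cv2.imread("pics/ov_s.png");
E
python3 ov.py "dict(cup=(.654,.186),ram=(.651,.184),short=(.6524,.1764,83.5),long=(.6533,.1682,86.3))"
```

```text
(no output)
```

View pics/ov_w.png

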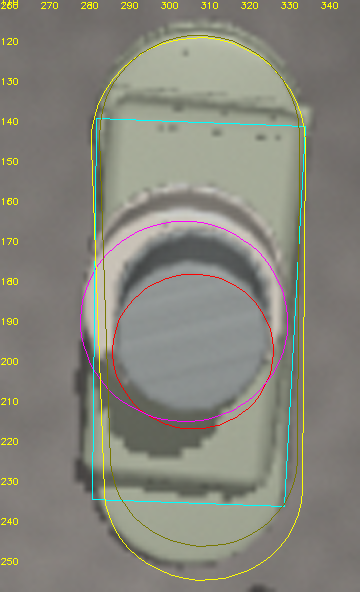

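View pics/ov_t.png

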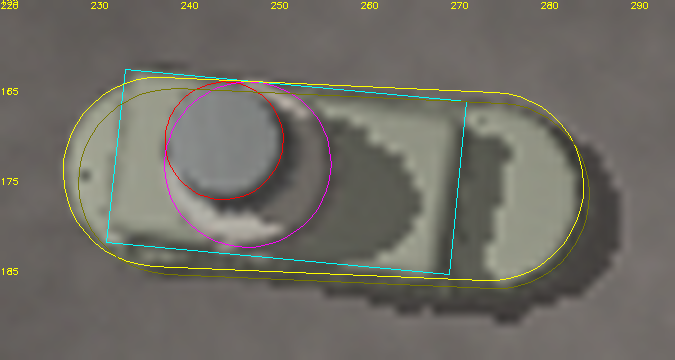

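View pics/ov_s.png

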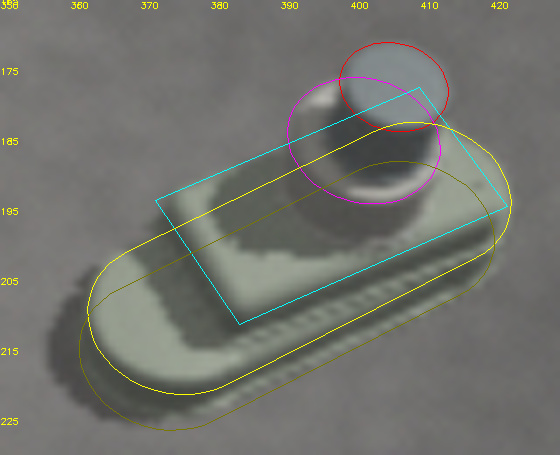

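Run:
```python
from h import *
go([.654,.188,.090],-4.5)
```

```text
t 3.2 pos [0.6573 0.1845 0.2225] toolz [ 2.0e-04 -1.6e-03 -1.0e+00] yawY -4.18 w 0.0879 F [ 0.2  0.4 -0.2]
delta units (tool now) [ 0.035 -0.036  1.325] rz units 0.0036
  j [-0.69  0.52  0.47  1.56 -0.25  1.12 -0.23]
```

Call:
apply_moves(
  series=[
    [[0.01,0,0.2],[0,0,0],1],
    [[0.01,0,0.25],[0,0,0],1],
    [[0,0,0.25],[0,0,0],1],
    [[0,0,0.1],[0,0,0],1],
    [[0,0,0],[0,0,0],1],
    [[0,0,0],[0,0,0],1],
    [[0,0,0],[0,0,0],1],
  ],
)

```text
t: 3.9
position: [0.6572, 0.1911, 0.1442]
tool_rot: [0.0, 0.732, 0.682, 0.001]
ft_force: [0.0, 0.0, -1.0]
grip_width: 0.0877
```

Run:
```python
from h import *
go([.654,.188,.090],-4.5)
wshot("d_wrist")
```

```text
t 3.9 pos [0.6572 0.1911 0.1442] toolz [ 2.1e-03  9.0e-04 -1.0e+00] yawY -4.03 w 0.0877 F [ 0.  0. -1.]
delta units (tool now) [-0.033 -0.031  0.542] rz units 0.0053
  j [-0.67  0.6   0.44  1.63 -0.29  0.98 -0.21]
```

View pics/d_wrist.png

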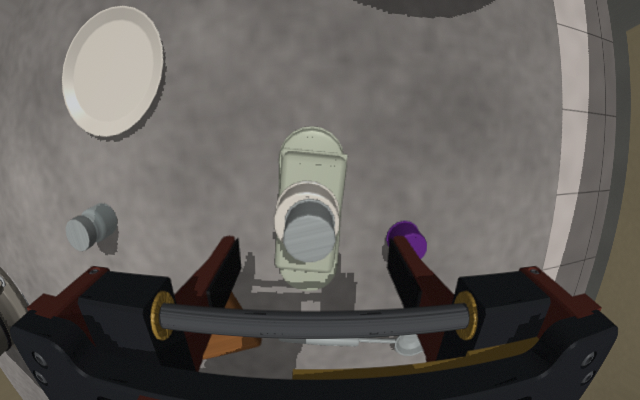

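Call:
apply_moves(
  series=[
    [[0,0,0],[0,0,0],1],
    [[0,0,0],[0,0,0],1],
    [[0,0,0],[0,0,0],1],
  ],
)

```text
t: 4.25
position: [0.6565, 0.1908, 0.1429]
tool_rot: [0.0, 0.732, 0.682, 0.0]
ft_force: [-0.1, -1.0, -0.0]
grip_width: 0.088
```

Run:
```python
from h import *
go([.654,.188,.090],-4.5)
f,s=wshot("d2_wrist")
overlay(f["frame"],lambda X:wproj(X,f,s),[(circ((.654,.186),.018,.118),(255,0,0)),(circ((.654,.188),.018,.118),(0,255,0)),(circ((.654,.190),.018,.118),(0,0,255))],250,180,130,90,6,"d_ov.png")
go([.654,.188,.090],-4.5)
```

```text
t 4.25 pos [0.6565 0.1908 0.1429] toolz [ 3.e-04  2.e-04 -1.e+00] yawY -4.06 w 0.088 F [-0.1 -1.  -0. ]
delta units (tool now) [-0.03  -0.023  0.529] rz units 0.0049
  j [-0.67  0.6   0.44  1.63 -0.29  0.98 -0.21]
t 4.3 pos [0.6564 0.1908 0.1428] toolz [ 2.e-04  2.e-04 -1.e+00] yawY -4.06 w 0.0882 F [0.1 0.6 0.9]
delta units (tool now) [-0.029 -0.023  0.528] rz units 0.0049
  j [-0.67  0.6   0.44  1.63 -0.29  0.98 -0.21]
```

View pics/d_ov.png

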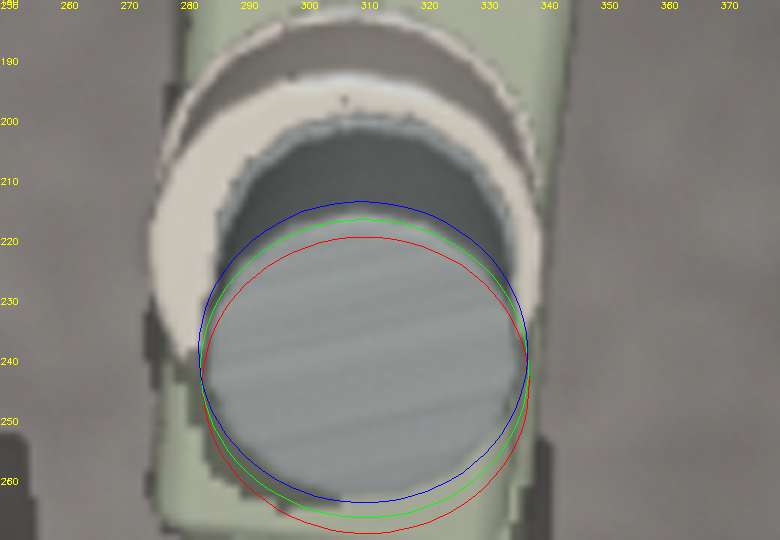

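The wrist overlay fits with the cup centre at (0.654, 0.1885). I descend on it and grip.

Call:
apply_moves(
  series=[
    [[-0.02,-0.023,0.15],[0,0,0],1],
    [[0,0,0.15],[0,0,0],1],
    [[0,0,0.13],[0,0,0],1],
    [[0,0,0.09],[0,0,0],1],
    [[0,0,0],[0,0,0],1],
    [[0,0,0],[0,0,0],1],
    [[0,0,0],[0,0,0],1],
  ],
)

```text
t: 5.0
position: [0.6545, 0.189, 0.0912]
tool_rot: [0.0, 0.732, 0.682, 0.0]
ft_force: [0.1, -0.5, 0.1]
grip_width: 0.0881
```

Run:
```python
from h import *
go([.654,.189,.090],-4.5)
```

```text
t 5.0 pos [0.6545 0.189  0.0912] toolz [ 1.e-03  3.e-04 -1.e+00] yawY -4.07 w 0.0881 F [ 0.1 -0.5  0.1]
delta units (tool now) [ 0.    -0.005  0.012] rz units 0.0048
  j [-0.65  0.65  0.41  1.67 -0.32  0.89 -0.19]
```

Aligned; closing.

Call:
apply_moves(
  series=[
    [[0,0,0],[0,0,0],0],
    [[0,0,0],[0,0,0],-0.05],
    [[0,0,0],[0,0,0],-1],
    [[0,0,0],[0,0,0],-1],
    [[0,0,0],[0,0,0],-1],
    [[0,0,0],[0,0,0],-1],
    [[0,0,0],[0,0,0],-1],
    [[0,0,0],[0,0,0],-1],
    [[0,0,0],[0,0,0],-1],
    [[0,0,0],[0,0,0],-1],
  ],
  newtons=20,
)

```text
t: 6.0
position: [0.6539, 0.1889, 0.0906]
tool_rot: [-0.0, 0.732, 0.682, -0.0]
ft_force: [-0.2, -0.0, 0.5]
grip_width: 0.0357
```

Call:
apply_moves(
  series=[
    [[0,0,-0.05],[0,0,0],-1],
    [[0,0,-0.1],[0,0,0],-1],
    [[0,0,-0.15],[0,0,0],-1],
    [[0,0,-0.2],[0,0,0],-1],
    [[0,0,-0.2],[0,0,0],-1],
    [[0,0,-0.1],[0,0,0],-1],
    [[0,0,0],[0,0,0],-1],
    [[0,0,0],[0,0,0],-1],
  ],
)

```text
t: 6.8
position: [0.6537, 0.189, 0.1705]
tool_rot: [-0.0, 0.732, 0.682, -0.0]
ft_force: [-0.5, -0.3, -0.6]
grip_width: 0.0356
```

Run:
```python
from h import *
go([.448,-.374,.17])
wshot("e_wrist")
```

```text
t 6.8 pos [0.6537 0.189  0.1705] toolz [-2.e-04  2.e-04 -1.e+00] yawY -4.06 w 0.0356 F [-0.5 -0.3 -0.6]
delta units (tool now) [-5.761e+00 -1.654e+00  5.000e-03]   j [-0.68  0.57  0.45  1.61 -0.28  1.03 -0.22]
```

View pics/e_wrist.png

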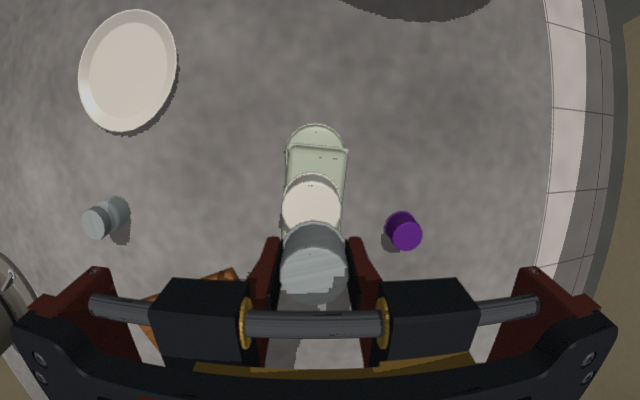

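Call:
apply_moves(
  series=[
    [[-0.1,-0.029,0],[0,0,0],-1],
    [[-0.2,-0.058,0],[0,0,0],-1],
    [[-0.325,-0.093,0],[0,0,0],-1],
    [[-0.325,-0.093,0],[0,0,0],-1],
    [[-0.325,-0.093,0],[0,0,0],-1],
    [[-0.325,-0.093,0],[0,0,0],-1],
    [[-0.325,-0.093,0],[0,0,0],-1],
    [[-0.325,-0.093,0],[0,0,0],-1],
    [[-0.325,-0.093,0],[0,0,0],-1],
    [[-0.325,-0.093,0],[0,0,0],-1],
    [[-0.325,-0.093,0],[0,0,0],-1],
    [[-0.325,-0.093,0],[0,0,0],-1],
    [[-0.325,-0.093,0],[0,0,0],-1],
    [[-0.325,-0.093,0],[0,0,0],-1],
    [[-0.325,-0.093,0],[0,0,0],-1],
    [[-0.325,-0.093,0],[0,0,0],-1],
    [[-0.325,-0.093,0],[0,0,0],-1],
    [[-0.325,-0.093,0],[0,0,0],-1],
    [[-0.18,-0.055,0],[0,0,0],-1],
    [[-0.081,-0.024,0],[0,0,0],-1],
  ],
)

```text
t: 8.85
position: [0.4456, -0.3764, 0.1701]
tool_rot: [-0.0, 0.733, 0.68, -0.001]
ft_force: [-0.7, -0.1, -0.0]
grip_width: 0.0352
```

Call:
apply_moves(
  series=[
    [[0,0,0.1],[0,0,0],-1],
    [[0,0,0.2],[0,0,0],-1],
    [[0,0,0.25],[0,0,0],-1],
    [[0,0,0.2],[0,0,0],-1],
    [[0,0,0.1],[0,0,0],-1],
    [[0,0,0],[0,0,0],-1],
    [[0,0,0],[0,0,0],-1],
    [[0,0,0],[0,0,0],-1],
    [[0,0,0],[0,0,0],-1],
  ],
)

```text
t: 9.75
position: [0.4487, -0.3743, 0.0866]
tool_rot: [0.001, 0.732, 0.682, 0.0]
ft_force: [0.6, 0.0, -1.4]
grip_width: 0.0352
```

Run:
```python
from h import *
go([.448,-.374,.019])
f,s=wshot("f_wrist")
P=(.4484,-.3734)
overlay(f["frame"],lambda X:wproj(X,f,s),[(circ(P,.085,.018),(255,0,0)),(circ(P,.064,.011),(255,0,0))],150,100,330,220,2,"f_ov.png")
t=manip.grab_frame("top"); crop(t["frame"],220,140,90,60,8,"f_top.png")
import pickle; pickle.dump(t,open("f_top.pkl","wb"))
```

```text
t 9.75 pos [ 0.4487 -0.3743  0.0866] toolz [ 1.5e-03 -7.0e-04 -1.0e+00] yawY -4.06 w 0.0352 F [ 0.6  0.  -1.4]
delta units (tool now) [ 0.003 -0.008  0.676]   j [ 0.21  0.54  0.51  1.92 -0.37  0.77  0.85]
```

View pics/f_ov.png

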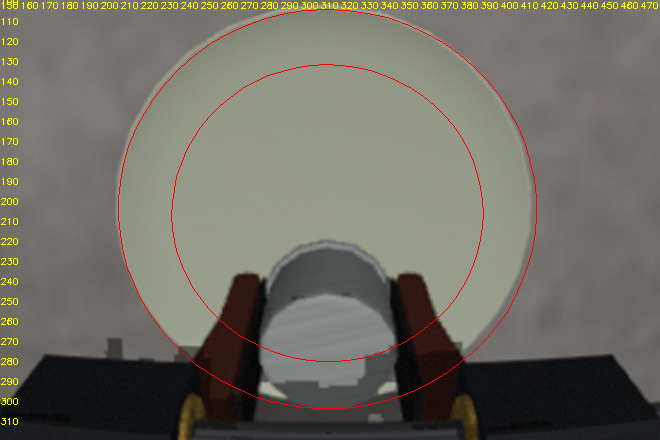

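View pics/f_top.png

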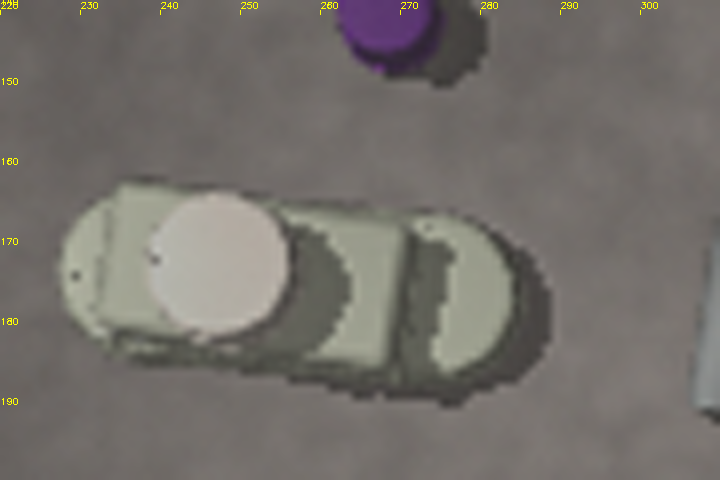

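The wrist view confirms the plate outline to within about 1 mm. I lower the cup and release it.

Call:
apply_moves(
  series=[
    [[0,0,0.15],[0,0,0],-1],
    [[0,0,0.2],[0,0,0],-1],
    [[0,0,0.15],[0,0,0],-1],
    [[0,0,0.1],[0,0,0],-1],
    [[0,0,0.04],[0,0,0],-1],
    [[0,0,0.02],[0,0,0],-1],
    [[0,0,0.02],[0,0,0],-1],
    [[0,0,0],[0,0,0],-1],
    [[0,0,0],[0,0,0],-1],
    [[0,0,0],[0,0,0],-1],
  ],
)

```text
t: 10.85
position: [0.4484, -0.3742, 0.018]
tool_rot: [0.0, 0.732, 0.682, 0.0]
ft_force: [-0.1, -0.4, -0.5]
grip_width: 0.0357
```

Run:
```python
from h import *
go([.448,-.374,.018])
```

```text
t 10.85 pos [ 0.4484 -0.3742  0.018 ] toolz [ 7.e-04 -3.e-04 -1.e+00] yawY -4.06 w 0.0357 F [-0.1 -0.4 -0.5]
delta units (tool now) [ 0.001 -0.005  0.   ]   j [ 0.26  0.64  0.44  1.94 -0.44  0.65  0.9 ]
```

Call:
apply_moves(
  series=[
    [[0,0,0.005],[0,0,0],-1],
    [[0,0,0],[0,0,0],-1],
    [[0,0,0],[0,0,0],-0.1],
    [[0,0,0],[0,0,0],0],
    [[0,0,0],[0,0,0],0.2],
    [[0,0,0],[0,0,0],0.3],
    [[0,0,0],[0,0,0],0.3],
    [[0,0,-0.1],[0,0,0],0.3],
    [[0,0,-0.2],[0,0,0],0.3],
    [[0,0,-0.3],[0,0,0],0.5],
    [[0,0,-0.3],[0,0,0],1],
    [[0,0,-0.3],[0,0,0],1],
    [[0,0,-0.2],[0,0,0],1],
    [[0,0,-0.1],[0,0,0],1],
    [[0,0,0],[0,0,0],1],
  ],
)

```text
t: 12.35
position: [0.4488, -0.3745, 0.1687]
tool_rot: [0.001, 0.732, 0.682, 0.001]
ft_force: [0.2, -0.1, 0.1]
grip_width: 0.0878
```

Run:
```python
from h import *
go([.65,.186,.17])
t=manip.grab_frame("top"); crop(t["frame"],365,195,115,85,6,"g_top.png")
np.set_printoptions(precision=4,suppress=True)
T=cast(t,np.array([[217,263]])/8.+[220-.5,140-.5],.084);print(T)
```

```text
t 12.35 pos [ 0.4488 -0.3745  0.1687] toolz [ 0.0026 -0.0012 -1.    ] yawY -4.06 w 0.0878 F [ 0.2 -0.1  0.1]
delta units (tool now) [ 5.734  1.61  -0.015]   j [ 0.15  0.43  0.58  1.86 -0.29  0.93  0.79]
[[0.652 0.185 0.084]]
```

View pics/g_top.png

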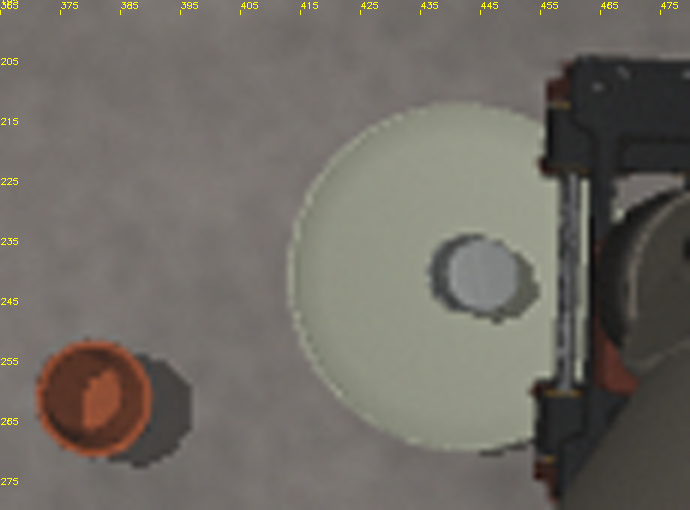

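Call:
apply_moves(
  series=[
    [[0.1,0.028,0],[0,0,0],1],
    [[0.2,0.057,0],[0,0,0],1],
    [[0.325,0.092,0],[0,0,0],1],
    [[0.325,0.092,0],[0,0,0],1],
    [[0.325,0.092,0],[0,0,0],1],
    [[0.325,0.092,0],[0,0,0],1],
    [[0.325,0.092,0],[0,0,0],1],
    [[0.325,0.092,0],[0,0,0],1],
    [[0.325,0.092,0],[0,0,0],1],
    [[0.325,0.092,0],[0,0,0],1],
    [[0.325,0.092,0],[0,0,0],1],
    [[0.325,0.092,0],[0,0,0],1],
    [[0.325,0.092,0],[0,0,0],1],
    [[0.325,0.092,0],[0,0,0],1],
    [[0.325,0.092,0],[0,0,0],1],
    [[0.325,0.092,0],[0,0,0],1],
    [[0.325,0.092,0],[0,0,0],1],
    [[0.325,0.092,0],[0,0,0],1],
    [[0.165,0.047,0],[0,0,0],1],
    [[0.08,0.026,0],[0,0,0],1],
  ],
)

```text
t: 14.4
position: [0.6507, 0.1897, 0.1657]
tool_rot: [-0.001, 0.731, 0.683, -0.001]
ft_force: [1.2, -1.0, 0.9]
grip_width: 0.0882
```

Call:
apply_moves(
  series=[
    [[0,0,0.1],[0,0,0],1],
    [[0,0,0.2],[0,0,0],1],
    [[0,0,0.1],[0,0,0],1],
    [[0,0,0.05],[0,0,0],1],
    [[0,0,0],[0,0,0],1],
    [[0,0,0],[0,0,0],1],
    [[0,0,0],[0,0,0],1],
    [[0,0,0],[0,0,0],1],
  ],
)

```text
t: 15.2
position: [0.6518, 0.1876, 0.1229]
tool_rot: [0.0, 0.732, 0.682, 0.001]
ft_force: [0.3, -0.1, -0.2]
grip_width: 0.0878
```

Run:
```python
from h import *
go([.652,.187,.059],-5)
f,s=wshot("h_wrist")
sh=[(circ((.652,.187),.026,.084),(255,0,0)),(oblong((.653,.179),.11,.056,83.5,.052,0),(0,255,255)),(oblong((.6535,.171),.17,.062,86.3,.026,1),(255,255,0))]
overlay(f["frame"],lambda X:wproj(X,f,s),sh,250,110,130,170,3,"h_ov.png")
t=manip.grab_frame("top"); crop(t["frame"],365,195,115,85,6,"h_top.png")
```

```text
t 15.2 pos [0.6518 0.1876 0.1229] toolz [ 1.e-03  5.e-04 -1.e+00] yawY -4.07 w 0.0878 F [ 0.3 -0.1 -0.2]
delta units (tool now) [-0.006  0.001  0.639] rz units 0.0104
  j [-0.67  0.61  0.44  1.66 -0.31  0.94 -0.19]
```

View pics/h_ov.png

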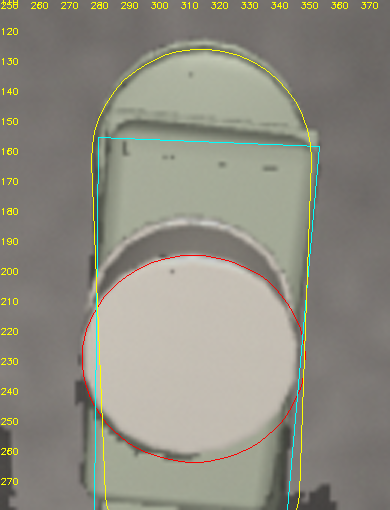

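View pics/h_top.png

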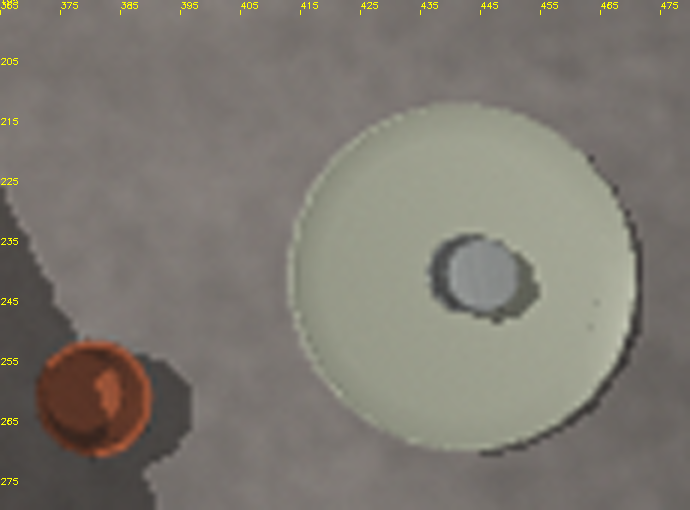

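The ramekin fit is good, so I descend and grip it.

Call:
apply_moves(
  series=[
    [[0,-0.005,0.15],[0,0,0],1],
    [[0,0,0.2],[0,0,0],1],
    [[0,0,0.15],[0,0,0],1],
    [[0,0,0.1],[0,0,0],1],
    [[0,0,0.035],[0,0,0],1],
    [[0,0,0],[0,0,0],1],
    [[0,0,0],[0,0,0],1],
    [[0,0,0],[0,0,0],0.4],
    [[0,0,0],[0,0,0],0.3],
    [[0,0,0],[0,0,0],0.2],
    [[0,0,0],[0,0,0],-1],
    [[0,0,0],[0,0,0],-1],
    [[0,0,0],[0,0,0],-1],
    [[0,0,0],[0,0,0],-1],
    [[0,0,0],[0,0,0],-1],
    [[0,0,0],[0,0,0],-1],
  ],
  newtons=20,
)

```text
t: 16.9
position: [0.651, 0.1876, 0.0588]
tool_rot: [-0.0, 0.732, 0.682, 0.0]
ft_force: [-0.1, 0.3, 1.3]
grip_width: 0.0515
```

Run:
```python
from h import *
go([.652,.187,.059],-5)
t=manip.grab_frame("top")
print(cast(t,[[445.0,240.2]],.045))
```

```text
t 16.9 pos [0.651  0.1876 0.0588] toolz [ 1.e-04  1.e-04 -1.e+00] yawY -4.06 w 0.0515 F [-0.1  0.3  1.3]
delta units (tool now) [-0.005  0.01  -0.002] rz units 0.0104
  j [-0.65  0.69  0.4   1.69 -0.34  0.83 -0.16]
[[ 0.44991256 -0.37626824  0.045     ]]
```

Call:
apply_moves(
  series=[
    [[0,0,-0.05],[0,0,0],-1],
    [[0,0,-0.1],[0,0,0],-1],
    [[0,0,-0.2],[0,0,0],-1],
    [[0,0,-0.25],[0,0,0],-1],
    [[0,0,-0.15],[0,0,0],-1],
    [[0,0,-0.05],[0,0,0],-1],
    [[0,0,0],[0,0,0],-1],
    [[0,0,0],[0,0,0],-1],
  ],
)

```text
t: 17.75
position: [0.6502, 0.1875, 0.1377]
tool_rot: [-0.0, 0.732, 0.682, -0.001]
ft_force: [-0.6, 0.5, -0.9]
grip_width: 0.0518
```

Run:
```python
from h import *
go([.442,.3475,.135])
t=manip.grab_frame("top"); crop(t["frame"],220,140,90,60,8,"i_top.png")
```

```text
t 17.75 pos [0.6502 0.1875 0.1377] toolz [-1.5e-03 -3.0e-04 -1.0e+00] yawY -4.05 w 0.0518 F [-0.6  0.5 -0.9]
delta units (tool now) [ 1.449 -2.19   0.029]   j [-0.68  0.6   0.45  1.65 -0.3   0.97 -0.2 ]
```

View pics/i_top.png

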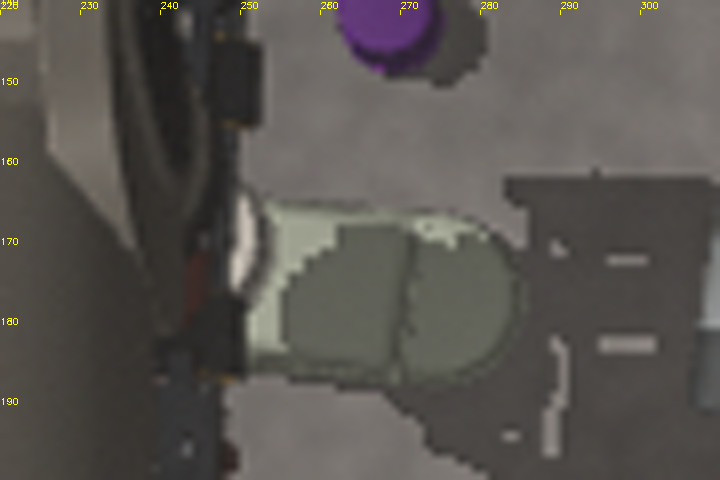

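Call:
apply_moves(
  series=[
    [[0.06,-0.09,0],[0,0,0],-1],
    [[0.12,-0.18,0],[0,0,0],-1],
    [[0.17,-0.257,0],[0,0,0],-1],
    [[0.17,-0.257,0],[0,0,0],-1],
    [[0.17,-0.257,0],[0,0,0],-1],
    [[0.17,-0.257,0],[0,0,0],-1],
    [[0.17,-0.257,0],[0,0,0],-1],
    [[0.17,-0.257,0],[0,0,0],-1],
    [[0.17,-0.257,0],[0,0,0],-1],
    [[0.079,-0.12,0],[0,0,0],-1],
    [[0,0,0.1],[0,0,0],-1],
    [[0,0,0.2],[0,0,0],-1],
    [[0,0,0.2],[0,0,0],-1],
    [[0,0,0.1],[0,0,0],-1],
    [[0,0,0.05],[0,0,0],-1],
    [[0,0,0],[0,0,0],-1],
    [[0,0,0],[0,0,0],-1],
    [[0,0,0],[0,0,0],-1],
    [[0,0,0],[0,0,0],-1],
  ],
)

```text
t: 19.7
position: [0.4432, 0.3479, 0.0743]
tool_rot: [-0.0, 0.732, 0.682, 0.001]
ft_force: [-0.1, 0.1, -1.2]
grip_width: 0.0515
```

Run:
```python
from h import *
go([.442,.3475,.013])
f,s=wshot("j_wrist")
P=(.442,.347)
overlay(f["frame"],lambda X:wproj(X,f,s),[(circ(P,.075,.012),(255,0,0)),(circ(P,.056,.005),(0,0,255)),(circ(s["position"],.0275,s["position"][2]-.007),(0,255,0))],150,100,330,220,2,"j_ov.png")
```

```text
t 19.7 pos [0.4432 0.3479 0.0743] toolz [ 8.e-04  1.e-03 -1.e+00] yawY -4.06 w 0.0515 F [-0.1  0.1 -1.2]
delta units (tool now) [-0.006 -0.012  0.613]   j [-1.08  0.51  0.4   1.97 -0.29  0.72 -0.58]
```

View pics/j_ov.png

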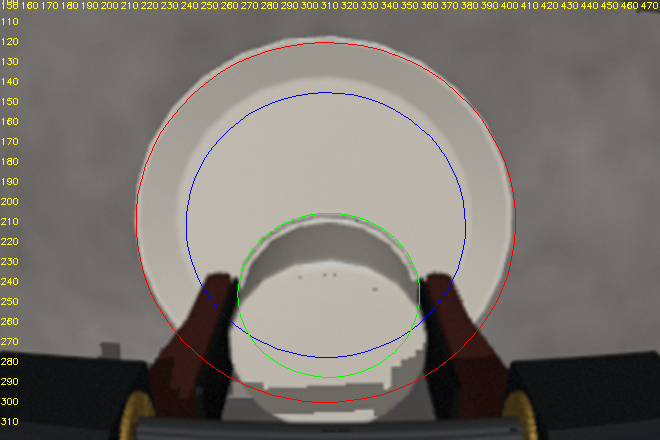

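Call:
apply_moves(
  series=[
    [[0.01,-0.01,0.15],[0,0,0],-1],
    [[0,0,0.2],[0,0,0],-1],
    [[0,0,0.13],[0,0,0],-1],
    [[0,0,0.07],[0,0,0],-1],
    [[0,0,0.04],[0,0,0],-1],
    [[0,0,0.02],[0,0,0],-1],
    [[0,0,0],[0,0,0],-1],
    [[0,0,0],[0,0,0],-1],
    [[0,0,0],[0,0,0],-1],
    [[0,0,0],[0,0,0],-1],
  ],
)

```text
t: 20.75
position: [0.4421, 0.3488, 0.013]
tool_rot: [-0.0, 0.732, 0.682, 0.0]
ft_force: [0.2, 0.0, -1.7]
grip_width: 0.0518
```

Run:
```python
from h import *
go([.442,.3475,.012])
```

```text
t 20.75 pos [0.4421 0.3488 0.013 ] toolz [ 4.e-04  6.e-04 -1.e+00] yawY -4.07 w 0.0518 F [ 0.2  0.  -1.7]
delta units (tool now) [-0.013 -0.     0.01 ]   j [-1.04  0.61  0.34  1.99 -0.35  0.6  -0.54]
```

Call:
apply_moves(
  series=[
    [[0,0,0.008],[0,0,0],-1],
    [[0,0,0],[0,0,0],-1],
    [[0,0,0],[0,0,0],0.2],
    [[0,0,0],[0,0,0],0.3],
    [[0,0,0],[0,0,0],0.5],
    [[0,0,0],[0,0,0],0.5],
    [[0,0,0],[0,0,0],0.5],
    [[0,0,-0.05],[0,0,0],0.5],
    [[0,0,-0.15],[0,0,0],0.5],
    [[0,0,-0.25],[0,0,0],0.7],
    [[0,0,-0.3],[0,0,0],1],
    [[0,0,-0.3],[0,0,0],1],
    [[0,0,-0.15],[0,0,0],1],
    [[0,0,-0.05],[0,0,0],1],
    [[0,0,0],[0,0,0],1],
  ],
)

```text
t: 22.25
position: [0.4419, 0.3488, 0.1372]
tool_rot: [-0.0, 0.732, 0.682, 0.0]
ft_force: [0.3, 0.4, -0.2]
grip_width: 0.0879
```

Run:
```python
from h import *
go([.653,.178,.135])
g=manip.grab_frame("top"); crop(g["frame"],165,195,110,85,6,"k_top.png"); crop(g["frame"],220,140,90,60,8,"k_stack.png")
import pickle; pickle.dump(g,open("k_top.pkl","wb"))
```

```text
t 22.25 pos [0.4419 0.3488 0.1372] toolz [ 3.e-04  8.e-04 -1.e+00] yawY -4.05 w 0.0879 F [ 0.3  0.4 -0.2]
delta units (tool now) [-1.555  2.227  0.021]   j [-1.13  0.42  0.45  1.93 -0.24  0.84 -0.63]
```

View pics/k_top.png

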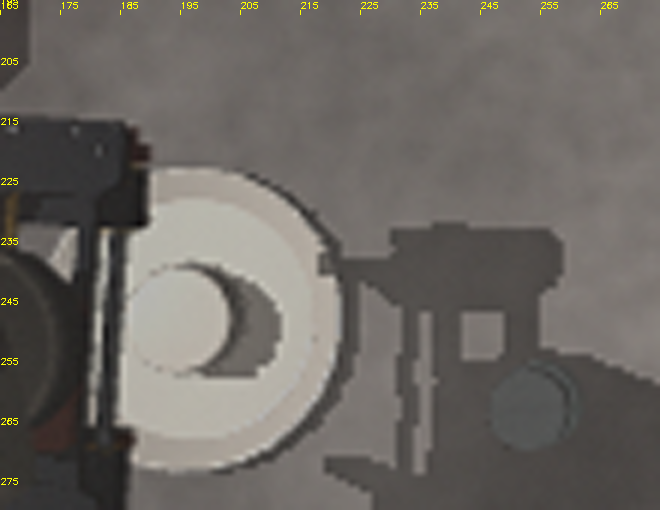

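View pics/k_stack.png

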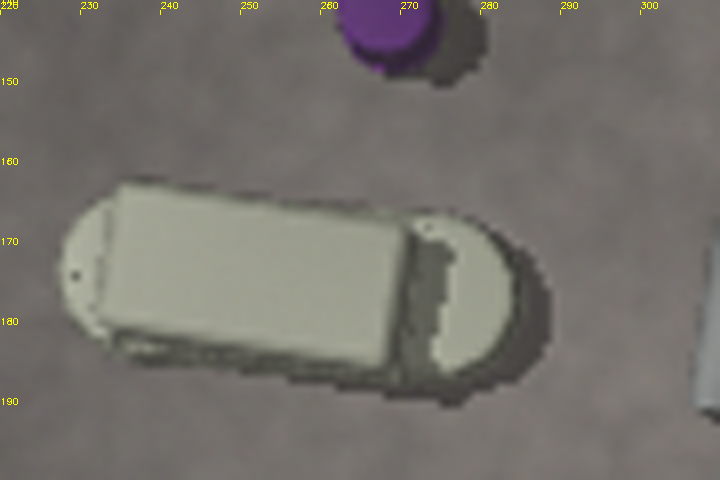

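Run:
```python
from h import *
import pickle
g=pickle.load(open("k_top.pkl","rb"))
q=cast(g,np.array([[122,185],[405,220],[385,365],[103,320]])/8.+[219.5,139.5],.052)
np.set_printoptions(precision=4,suppress=True)
print(q,q.mean(0),[np.degrees(np.arctan2(*(b-a)[[1,0]])) for a,b in ((q[1],q[0]),(q[2],q[3]),(q[3],q[0]),(q[2],q[1]))],np.linalg.norm(np.diff(q,axis=0),axis=1))
gr=cv2.GaussianBlur(g["frame"],(0,0),.7)
print(cast(g,np.array([[178,319]])/6.+[164.5,194.5],.037))
```

```text
[[0.6852 0.2239 0.052 ]
 [0.6704 0.122  0.052 ]
 [0.6181 0.1299 0.052 ]
 [0.6363 0.2311 0.052 ]] [0.6525 0.1767 0.052 ] [np.float64(81.76784114485028), np.float64(79.76474319122062), np.float64(-8.432643841580427), np.float64(-8.556202947749947)] [0.103  0.0529 0.1029]
[[0.4427 0.3456 0.037 ]]
```

Call:
apply_moves(
  series=[
    [[-0.06,0.09,0],[0,0,0],1],
    [[-0.12,0.18,0],[0,0,0],1],
    [[-0.2,0.285,0],[0,0,0],1],
    [[-0.2,0.285,0],[0,0,0],1],
    [[-0.2,0.285,0],[0,0,0],1],
    [[-0.2,0.285,0],[0,0,0],1],
    [[-0.2,0.285,0],[0,0,0],1],
    [[-0.2,0.285,0],[0,0,0],1],
    [[-0.12,0.17,0],[0,0,0],1],
    [[-0.055,0.077,0.1],[0,0,0],1],
    [[0,0,0.15],[0,0,0],1],
    [[0,0,0.15],[0,0,0],1],
    [[0,0,0],[0,0,0],1],
    [[0,0,0],[0,0,0],1],
    [[0,0,0],[0,0,0],1],
    [[0,0,0],[0,0,0],1],
  ],
)

```text
t: 23.9
position: [0.6533, 0.1784, 0.0976]
tool_rot: [0.0, 0.731, 0.682, 0.001]
ft_force: [0.9, -0.5, 0.7]
grip_width: 0.0878
```

Run:
```python
from h import *
go([.653,.178,.031],-7)
f,s=wshot("l_wrist")
sh=[(oblong((.653,.179),.11,.056,83,.052,0),(255,0,0)),(oblong((.653,.179),.11,.056,86,.052,0),(0,255,255))]
overlay(f["frame"],lambda X:wproj(X,f,s),sh,240,110,140,180,3,"l_ov.png")
```

```text
t 23.9 pos [0.6533 0.1784 0.0976] toolz [ 1.1e-03  6.0e-04 -1.0e+00] yawY -4.02 w 0.0878 F [ 0.9 -0.5  0.7]
delta units (tool now) [-0.004 -0.003  0.666] rz units 0.0331
  j [-0.65  0.64  0.43  1.67 -0.33  0.9  -0.16]
```

View pics/l_ov.png

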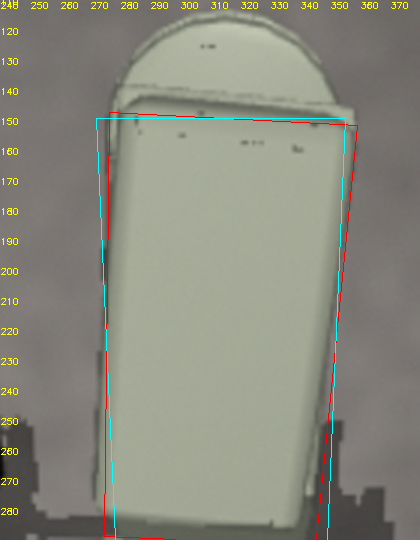

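Call:
apply_moves(
  series=[
    [[0,0,0.1],[0,0,0.024],1],
    [[0,0,0.2],[0,0,0.024],1],
    [[0,0,0.2],[0,0,0],1],
    [[0,0,0.1],[0,0,0],1],
    [[0,0,0.05],[0,0,0],1],
    [[0,0,0],[0,0,0],1],
    [[0,0,0],[0,0,0],1],
    [[0,0,0],[0,0,0],1],
  ],
)

```text
t: 24.75
position: [0.6537, 0.1779, 0.0328]
tool_rot: [0.0, 0.757, 0.653, 0.001]
ft_force: [-0.5, 0.6, 0.4]
grip_width: 0.0876
```

Run:
```python
from h import *
go([.653,.178,.031],-8.3)
f,s=wshot("m_wrist")
```

```text
t 24.75 pos [0.6537 0.1779 0.0328] toolz [ 1.5e-03  6.0e-04 -1.0e+00] yawY -8.39 w 0.0876 F [-0.5  0.6  0.4]
delta units (tool now) [ 0.    -0.008  0.018] rz units -0.001
  j [-0.64  0.73  0.41  1.7  -0.38  0.79 -0.19]
```

View pics/m_wrist.png

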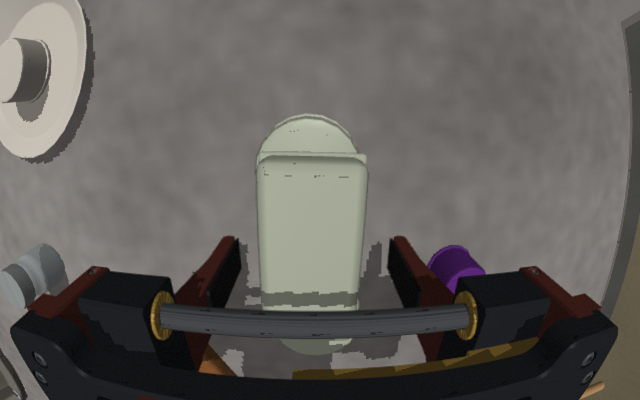

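Call:
apply_moves(
  series=[
    [[0,0,0.01],[0,0,0],0.6],
    [[0,0,0],[0,0,0],0.5],
    [[0,0,0],[0,0,0],0.4],
    [[0,0,0],[0,0,0],0.3],
    [[0,0,0],[0,0,0],-1],
    [[0,0,0],[0,0,0],-1],
    [[0,0,0],[0,0,0],-1],
    [[0,0,0],[0,0,0],-1],
    [[0,0,0],[0,0,0],-1],
    [[0,0,0],[0,0,0],-1],
  ],
  newtons=25,
)

```text
t: 25.8
position: [0.6528, 0.1778, 0.0308]
tool_rot: [-0.0, 0.757, 0.654, -0.0]
ft_force: [-2.4, 0.3, 3.2]
grip_width: 0.0563
```

Run:
```python
from h import *
go([.653,.178,.031],-8.3)
```

```text
t 25.8 pos [0.6528 0.1778 0.0308] toolz [-6.e-04  1.e-04 -1.e+00] yawY -8.38 w 0.0563 F [-2.4  0.3  3.2]
delta units (tool now) [ 0.003  0.002 -0.002] rz units -0.0009
  j [-0.64  0.73  0.41  1.7  -0.38  0.79 -0.19]
```

Call:
apply_moves(
  series=[
    [[0,0,-0.05],[0,0,0],-1],
    [[0,0,-0.1],[0,0,0],-1],
    [[0,0,-0.2],[0,0,0],-1],
    [[0,0,-0.2],[0,0,-0.042],-1],
    [[0,0,-0.2],[0,0,-0.084],-1],
    [[0,0,-0.15],[0,0,-0.084],-1],
    [[0,0,-0.05],[0,0,-0.084],-1],
    [[0,0,0],[0,0,-0.042],-1],
    [[0,0,0],[0,0,0],-1],
    [[0,0,0],[0,0,0],-1],
    [[0,0,0],[0,0,0],-1],
  ],
)

```text
t: 26.9
position: [0.653, 0.1777, 0.1258]
tool_rot: [0.0, 0.561, 0.828, -0.0]
ft_force: [1.2, -0.5, -1.2]
grip_width: 0.0558
```

Run:
```python
from h import *
go([.6576,-.183,.126],21.8)
f,s=wshot("n_wrist")
```

```text
t 26.9 pos [0.653  0.1777 0.1258] toolz [-0.e+00 -2.e-04 -1.e+00] yawY 21.78 w 0.0558 F [ 1.2 -0.5 -1.2]
delta units (tool now) [-3.367e+00 -1.296e+00 -1.000e-03] rz units -0.0003
  j [-0.59  0.59  0.33  1.65 -0.23  0.94  0.21]
```

View pics/n_wrist.png

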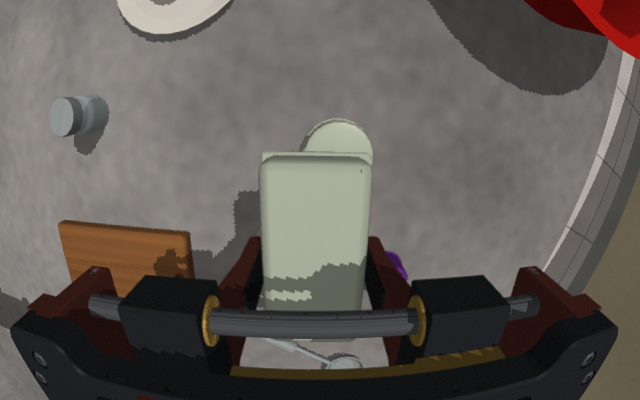

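Call:
apply_moves(
  series=[
    [[-0.1,-0.0385,0],[0,0,0],-1],
    [[-0.2,-0.077,0],[0,0,0],-1],
    [[-0.31,-0.1193,0],[0,0,0],-1],
    [[-0.31,-0.1193,0],[0,0,0],-1],
    [[-0.31,-0.1193,0],[0,0,0],-1],
    [[-0.31,-0.1193,0],[0,0,0],-1],
    [[-0.31,-0.1193,0],[0,0,0],-1],
    [[-0.31,-0.1193,0],[0,0,0],-1],
    [[-0.31,-0.1193,0],[0,0,0],-1],
    [[-0.31,-0.1193,0],[0,0,0],-1],
    [[-0.31,-0.1193,0],[0,0,0],-1],
    [[-0.19,-0.073,0],[0,0,0],-1],
    [[-0.087,-0.0335,0],[0,0,0],-1],
    [[0,0,0.1],[0,0,0],-1],
    [[0,0,0.2],[0,0,0],-1],
    [[0,0,0.2],[0,0,0],-1],
    [[0,0,0.1],[0,0,0],-1],
    [[0,0,0],[0,0,0],-1],
    [[0,0,0],[0,0,0],-1],
    [[0,0,0],[0,0,0],-1],
  ],
)

```text
t: 28.95
position: [0.659, -0.1829, 0.0669]
tool_rot: [0.001, 0.56, 0.828, 0.0]
ft_force: [0.4, -0.2, -0.5]
grip_width: 0.056
```

Run:
```python
from h import *
go([.6576,-.183,.012],21.8)
f,s=wshot("o_wrist")
P=(.6576,-.184)
overlay(f["frame"],lambda X:wproj(X,f,s),[(oblong(P,.14,.10,111.8,.006,0),(255,0,0)),(oblong(s["position"],.11,.056,111.8,s["position"][2]-.0048,0),(0,255,0))],150,100,330,220,2,"o_ov.png")
g=manip.grab_frame("top"); crop(g["frame"],210,130,200,90,4,"o_top.png")
import pickle; pickle.dump(g,open("o_top.pkl","wb"))
```

```text
t 28.95 pos [ 0.659  -0.1829  0.0669] toolz [ 1.7e-03 -3.0e-04 -1.0e+00] yawY 21.88 w 0.056 F [ 0.4 -0.2 -0.5]
delta units (tool now) [ 0.005 -0.014  0.549] rz units 0.0009
  j [-0.04  0.67  0.33  1.67 -0.27  0.84  0.78]
```

View pics/o_ov.png

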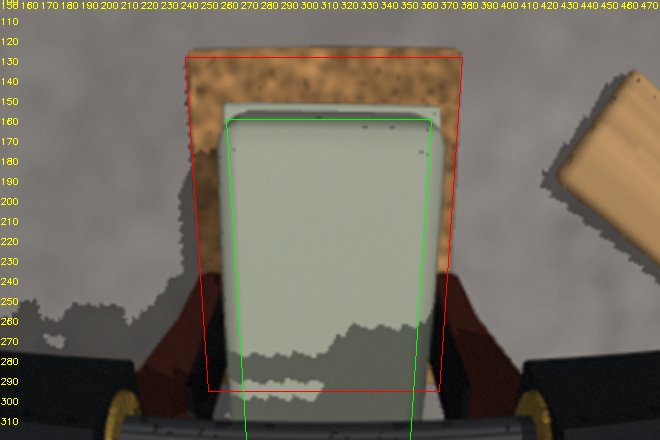

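View pics/o_top.png

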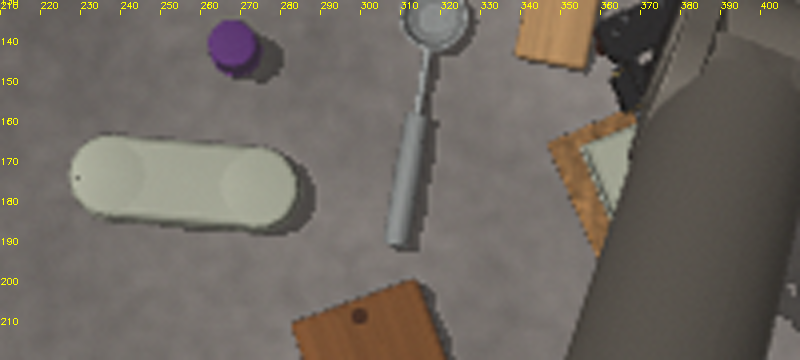

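Relative to the mat, the dish sits about 2 mm too far along tool x. I correct that while lowering it.

Call:
apply_moves(
  series=[
    [[-0.015,-0.006,0.15],[0,0,0],-1],
    [[0,0,0.18],[0,0,0],-1],
    [[0,0,0.12],[0,0,0],-1],
    [[0,0,0.06],[0,0,0],-1],
    [[0,0,0.03],[0,0,0],-1],
    [[0,0,0],[0,0,0],-1],
    [[0,0,0],[0,0,0],-1],
    [[0,0,0],[0,0,0],-1],
    [[0,0,0],[0,0,0],-1],
  ],
)

```text
t: 29.95
position: [0.6584, -0.1847, 0.012]
tool_rot: [0.0, 0.56, 0.828, 0.0]
ft_force: [-0.1, -0.2, -1.0]
grip_width: 0.056
```

Run:
```python
from h import *
go([.6576,-.183,.011],21.8)
import pickle
g=pickle.load(open("o_top.pkl","rb"))
crop(g["frame"],220,155,70,40,10,"o_long.png")
```

```text
t 29.95 pos [ 0.6584 -0.1847  0.012 ] toolz [ 5.e-04 -1.e-04 -1.e+00] yawY 21.86 w 0.056 F [-0.1 -0.2 -1. ]
delta units (tool now) [ 0.018 -0.001  0.01 ] rz units 0.0007
  j [-0.02  0.75  0.3   1.68 -0.3   0.76  0.8 ]
```

View pics/o_long.png

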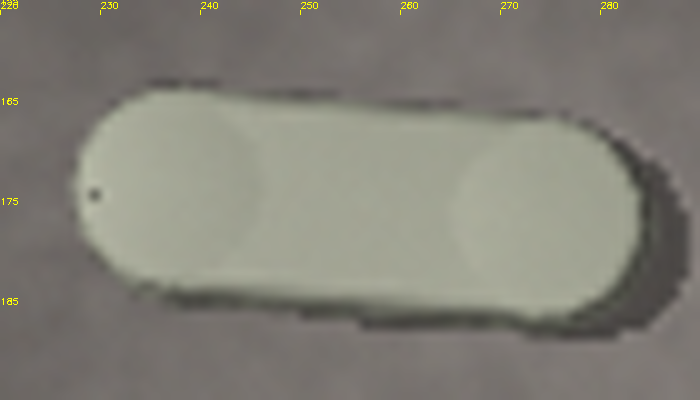

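Call:
apply_moves(
  series=[
    [[0,0,0.01],[0,0,0],-1],
    [[0,0,0],[0,0,0],-1],
    [[0,0,0],[0,0,0],0.3],
    [[0,0,0],[0,0,0],0.4],
    [[0,0,0],[0,0,0],0.6],
    [[0,0,0],[0,0,0],0.7],
    [[0,0,0],[0,0,0],0.7],
    [[0,0,-0.05],[0,0,0],0.7],
    [[0,0,-0.15],[0,0,0],0.7],
    [[0,0,-0.25],[0,0,0],0.7],
    [[0,0,-0.3],[0,0,0],1],
    [[0,0,-0.3],[0,0,0],1],
    [[0,0,-0.15],[0,0,0],1],
    [[0,0,-0.05],[0,0,0],1],
    [[0,0,0],[0,0,0],1],
    [[0,0,0],[0,0,0],1],
  ],
)

```text
t: 31.55
position: [0.6573, -0.1843, 0.1345]
tool_rot: [-0.001, 0.56, 0.828, -0.0]
ft_force: [-1.3, -0.4, -0.6]
grip_width: 0.0882
```

Run:
```python
from h import *
import pickle
g=pickle.load(open("o_top.pkl","rb"))
np.set_printoptions(precision=4,suppress=True)
q=cast(g,np.array([[168,187],[548,217],[359,203],[180,87],[540,115],[180,289],[530,318]])/10.+[219.5,154.5],.026)
a=lambda d:np.degrees(np.arctan2(d[1],d[0]))
print(q,a(q[0]-q[1]),a(q[3]-q[4]),a(q[5]-q[6]))
go([.6535,.170,.12],-4)
f,s=wshot("p_wrist")
P=(.6576,-.184)
overlay(f["frame"],lambda X:wproj(X,f,s),[(oblong(P,.14,.10,111.8,.006,0),(255,0,0)),(oblong(P,.11,.056,111.8,.006,0),(0,255,0))],150,100,330,220,2,"p_ov.png")
```

```text
[[0.6577 0.2242 0.026 ]
 [0.6467 0.1128 0.026 ]
 [0.6519 0.1682 0.026 ]
 [0.6873 0.2204 0.026 ]
 [0.6769 0.1147 0.026 ]
 [0.6276 0.221  0.026 ]
 [0.617  0.1184 0.026 ]] 84.32338432560444 84.38415144108015 84.10640753170472
t 31.55 pos [ 0.6573 -0.1843  0.1345] toolz [-0.0022  0.0005 -1.    ] yawY 21.86 w 0.0882 F [-1.3 -0.4 -0.6]
delta units (tool now) [3.302 1.284 0.147] rz units 0.2874
  j [-0.06  0.6   0.36  1.63 -0.24  0.96  0.76]
```

View pics/p_ov.png

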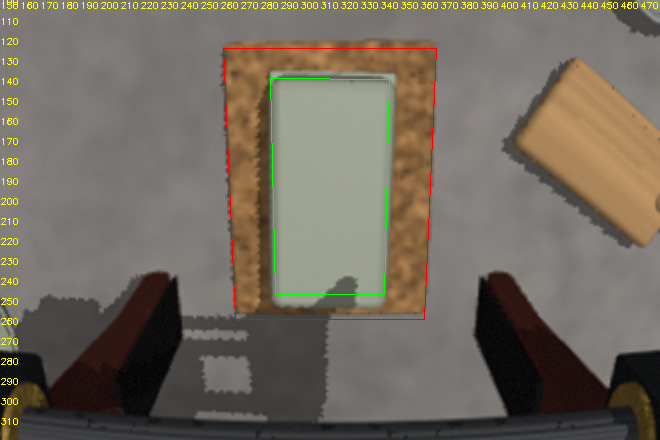

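The short dish is centred on the mat in the wrist view. Next is the long dish.

Call:
apply_moves(
  series=[
    [[0.1,0.0385,0],[0,0,0],1],
    [[0.2,0.077,0],[0,0,0],1],
    [[0.31,0.119,0],[0,0,0],1],
    [[0.31,0.119,0],[0,0,0],1],
    [[0.31,0.119,0],[0,0,0],1],
    [[0.31,0.119,0],[0,0,0],1],
    [[0.31,0.119,0],[0,0,0],1],
    [[0.31,0.119,0],[0,0,0],1],
    [[0.31,0.119,0],[0,0,0],1],
    [[0.31,0.119,0],[0,0,0],1],
    [[0.31,0.119,0],[0,0,0],1],
    [[0.15,0.06,0],[0,0,0],1],
    [[0.064,0.0325,0],[0,0,0],1],
    [[0,0,0.1],[0,0,0.076],1],
    [[0,0,0.2],[0,0,0.077],1],
    [[0,0,0.2],[0,0,0.077],1],
    [[0,0,0.1],[0,0,0.076],1],
    [[0,0,0],[0,0,0],1],
    [[0,0,0],[0,0,0],1],
    [[0,0,0],[0,0,0],1],
  ],
)

```text
t: 33.6
position: [0.6546, 0.1689, 0.0768]
tool_rot: [0.0, 0.741, 0.672, 0.001]
ft_force: [-0.4, 0.4, 0.1]
grip_width: 0.088
```

Run:
```python
from h import *
go([.653,.170,.005],-5.7)
f,s=wshot("q_wrist")
overlay(f["frame"],lambda X:wproj(X,f,s),[(oblong((.653,.170),.17,.062,84.3,.026,1),(255,0,0)),(oblong((.653,.170),.17,.062,84.3,.0,1),(0,255,0))],200,80,240,230,3,"q_ov.png")
```

```text
t 33.6 pos [0.6546 0.1689 0.0768] toolz [ 1.3e-03  1.0e-04 -1.0e+00] yawY -5.61 w 0.088 F [-0.4  0.4  0.1]
delta units (tool now) [ 0.009 -0.018  0.718] rz units 0.001
  j [-0.64  0.67  0.42  1.69 -0.34  0.86 -0.16]
```

View pics/q_ov.png

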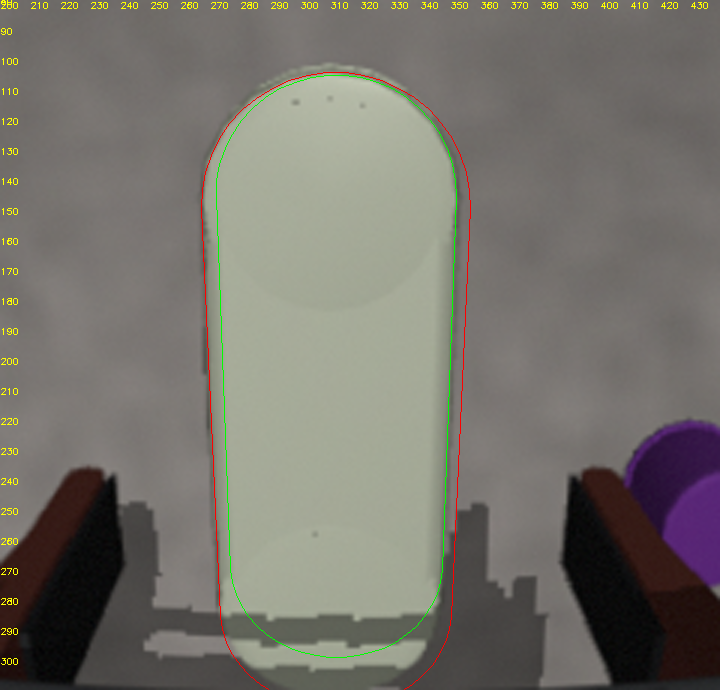

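Call:
apply_moves(
  series=[
    [[0.01,-0.02,0.15],[0,0,0],1],
    [[0,0,0.2],[0,0,0],1],
    [[0,0,0.2],[0,0,0],1],
    [[0,0,0.1],[0,0,0],1],
    [[0,0,0.05],[0,0,0],1],
    [[0,0,0],[0,0,0],1],
    [[0,0,0],[0,0,0],1],
    [[0,0,0],[0,0,0],1],
    [[0,0,0],[0,0,0],1],
  ],
)

```text
t: 34.55
position: [0.6525, 0.171, 0.0066]
tool_rot: [0.0, 0.741, 0.671, 0.001]
ft_force: [-0.7, -0.0, -0.4]
grip_width: 0.0878
```

Run:
```python
from h import *
go([.652,.170,.005],-5.7)
```

```text
t 34.55 pos [0.6525 0.171  0.0066] toolz [ 1.2e-03  5.0e-04 -1.0e+00] yawY -5.68 w 0.0878 F [-0.7 -0.  -0.4]
delta units (tool now) [-0.01  -0.004  0.016] rz units 0.0002
  j [-0.61  0.76  0.38  1.71 -0.39  0.74 -0.14]
```

Call:
apply_moves(
  series=[
    [[0,0,0.01],[0,0,0],0.7],
    [[0,0,0],[0,0,0],0.6],
    [[0,0,0],[0,0,0],0.5],
    [[0,0,0],[0,0,0],0.4],
    [[0,0,0],[0,0,0],-1],
    [[0,0,0],[0,0,0],-1],
    [[0,0,0],[0,0,0],-1],
    [[0,0,0],[0,0,0],-1],
    [[0,0,0],[0,0,0],-1],
    [[0,0,0],[0,0,0],-1],
  ],
  newtons=30,
)

```text
t: 35.55
position: [0.6519, 0.1709, 0.0049]
tool_rot: [-0.0, 0.741, 0.671, -0.0]
ft_force: [-0.3, 0.5, 0.9]
grip_width: 0.0612
```

Run:
```python
from h import *
go([.652,.170,.005],-5.7)
```

```text
t 35.55 pos [0.6519 0.1709 0.0049] toolz [-1.e-04  0.e+00 -1.e+00] yawY -5.68 w 0.0612 F [-0.3  0.5  0.9]
delta units (tool now) [-0.008  0.002 -0.001] rz units 0.0002
  j [-0.61  0.76  0.38  1.72 -0.39  0.74 -0.14]
```

Call:
apply_moves(
  series=[
    [[0,0,-0.05],[0,0,0],-1],
    [[0,0,-0.1],[0,0,0],-1],
    [[0,0,-0.2],[0,0,0],-1],
    [[0,0,-0.25],[0,0,0],-1],
    [[0,0,-0.25],[0,0,0.04],-1],
    [[0,0,-0.2],[0,0,0.08],-1],
    [[0,0,-0.1],[0,0,0.08],-1],
    [[0,0,0],[0,0,0.08],-1],
    [[0,0,0],[0,0,0.08],-1],
    [[0,0,0],[0,0,0.08],-1],
    [[0,0,0],[0,0,0.08],-1],
    [[0,0,0],[0,0,0.08],-1],
    [[0,0,0],[0,0,0.08],-1],
    [[0,0,0],[0,0,0.043],-1],
    [[0,0,0],[0,0,0],-1],
    [[0,0,0],[0,0,0],-1],
    [[0,0,0],[0,0,0],-1],
  ],
)

```text
t: 37.25
position: [0.652, 0.1709, 0.1201]
tool_rot: [-0.0, 0.986, 0.168, 0.0]
ft_force: [-0.8, 0.1, -3.0]
grip_width: 0.0612
```

Run:
```python
from h import *
go([.473,.014,.12],-70.8)
f,s=wshot("r_wrist")
```

```text
t 37.25 pos [0.652  0.1709 0.1201] toolz [ 1.e-04  4.e-04 -1.e+00] yawY -70.67 w 0.0612 F [-0.8  0.1 -3. ]
delta units (tool now) [-2.208  0.888  0.   ] rz units 0.0015
  j [-0.84  0.69  0.74  1.68 -0.54  0.98 -1.14]
```

View pics/r_wrist.png

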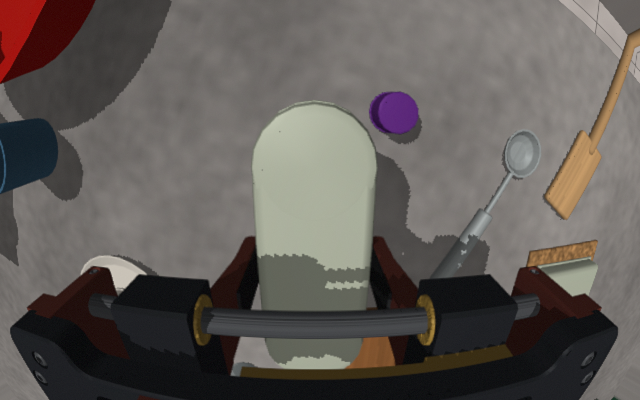

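Call:
apply_moves(
  series=[
    [[-0.08,0.032,0],[0,0,0],-1],
    [[-0.16,0.064,0],[0,0,0],-1],
    [[-0.28,0.1126,0],[0,0,0],-1],
    [[-0.28,0.1126,0],[0,0,0],-1],
    [[-0.28,0.1126,0],[0,0,0],-1],
    [[-0.28,0.1126,0],[0,0,0],-1],
    [[-0.28,0.1126,0],[0,0,0],-1],
    [[-0.28,0.1126,0],[0,0,0],-1],
    [[-0.19,0.076,0],[0,0,0],-1],
    [[-0.098,0.04,0],[0,0,0],-1],
    [[0,0,0.1],[0,0,0],-1],
    [[0,0,0.2],[0,0,0],-1],
    [[0,0,0.1],[0,0,0],-1],
    [[0,0,0],[0,0,0],-1],
    [[0,0,0],[0,0,0],-1],
    [[0,0,0],[0,0,0],-1],
    [[0,0,0],[0,0,0],-1],
  ],
)

```text
t: 39.0
position: [0.4733, 0.0144, 0.0803]
tool_rot: [-0.0, 0.986, 0.167, 0.0]
ft_force: [-0.2, -0.5, -2.5]
grip_width: 0.0614
```

Run:
```python
from h import *
go([.473,.014,.024],-70.8)
f,s=wshot("s_wrist")
z=s["position"][2]
overlay(f["frame"],lambda X:wproj(X,f,s),[(oblong((.473,.014),.19,.10,19.2,.018,0),(255,0,0)),(oblong(s["position"],.17,.062,19.3,z-.005,1),(0,255,0)),(oblong(s["position"],.17,.062,19.3,z+.021,1),(0,255,255))],140,60,360,260,2,"s_ov.png")
t=manip.grab_frame("top"); crop(t["frame"],250,180,120,100,6,"s_top.png")
```

```text
t 39.0 pos [0.4733 0.0144 0.0803] toolz [ 1.e-03  2.e-04 -1.e+00] yawY -70.74 w 0.0614 F [-0.2 -0.5 -2.5]
delta units (tool now) [-0.005  0.003  0.563] rz units 0.0007
  j [-0.78  0.46  0.77  2.19 -0.51  0.68 -0.89]
```

View pics/s_ov.png

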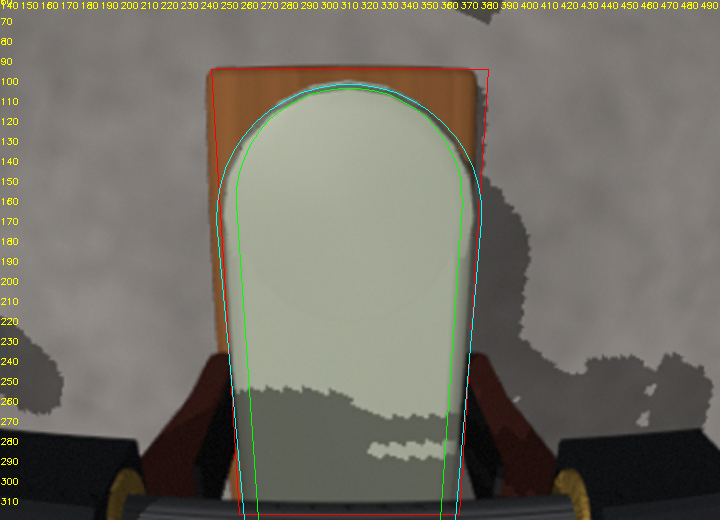

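View pics/s_top.png

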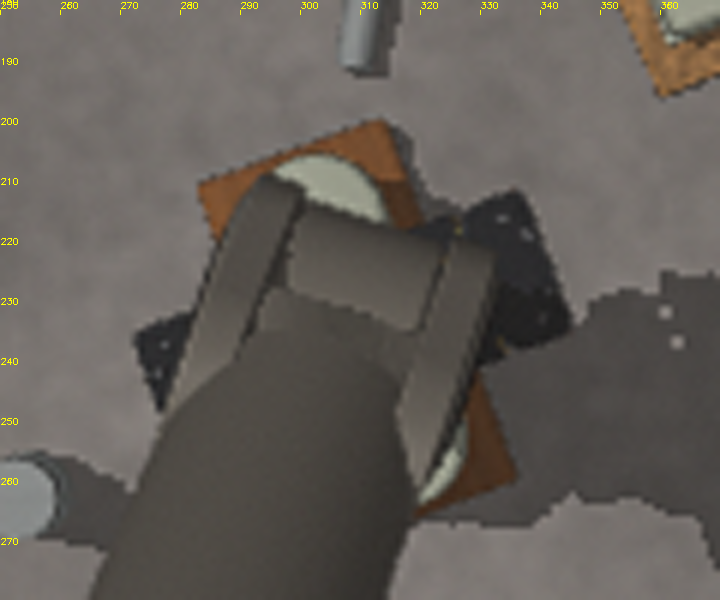

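Run:
```python
from h import *
import pickle
f,g=pickle.load(open("a.pkl","rb"))
for P,a,n in (((.473,.014),19.2,"1"),((.472,.017),19.2,"2")):
    sh=[(oblong(P,.19,.10,a,.018,0),(0,255,255)),(oblong(P,.19,.10,a,.0,0),(255,255,0))]
    overlay(f["frame"],lambda X:proj(f,X),sh,275,190,70,90,7,f"u_t{n}.png")
    overlay(g["frame"],lambda X:proj(g,X),sh,255,145,95,75,7,f"u_s{n}.png")
for k in "ts":
    a,b=[cv2.imread(f"pics/u_{k}{i}.png") for i in "12"]
    c=np.hstack([a,b]); 
    if c.shape[1]>800: c=np.vstack([a,b]); c=cv2.resize(c,None,fx=.57,fy=.57,interpolation=cv2.INTER_AREA) if c.shape[0]>1100 else c
    cv2.imwrite(f"pics/u_{k}.png",c); print(c.shape)
```

```text
(718, 279, 3)
(1050, 665, 3)
```

View pics/u_t1.png

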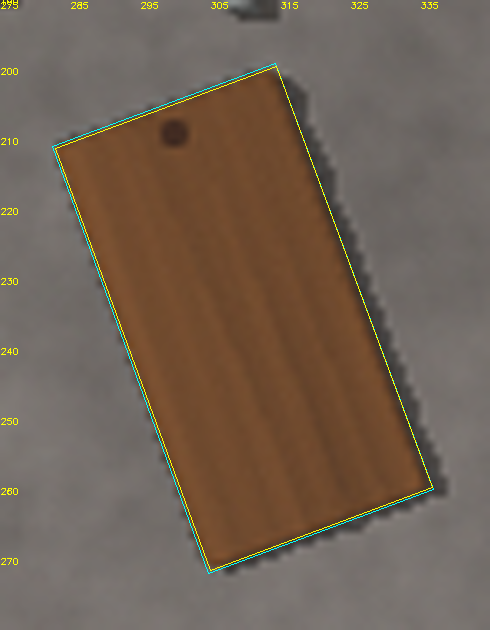

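View pics/u_s1.png

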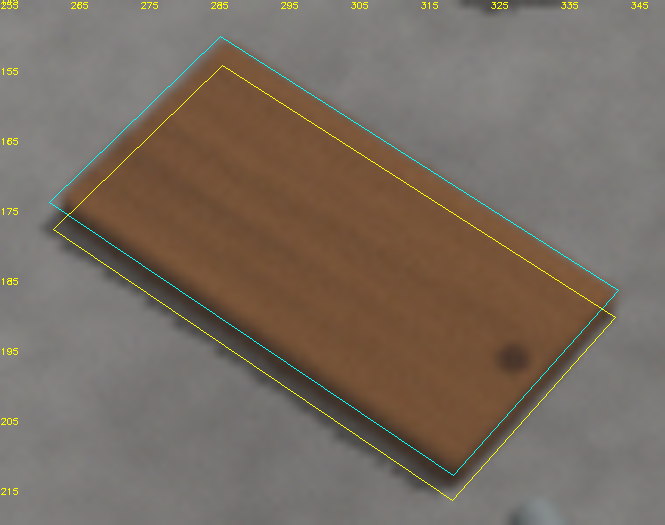

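View pics/u_s2.png

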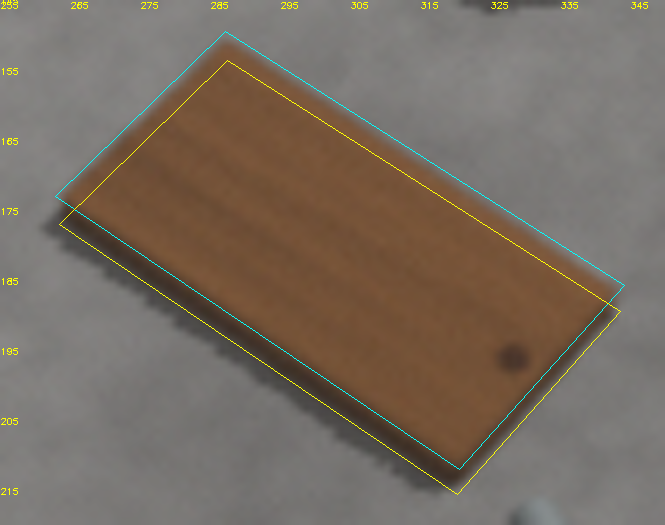

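The top and scene cameras agree on the board at (0.473, 0.014) and 19.2°, while the wrist camera suggests about 3 mm to the side. I take a 1 mm compromise and lower the dish.

Call:
apply_moves(
  series=[
    [[0,-0.01,0.15],[0,0,0],-1],
    [[0,0,0.18],[0,0,0],-1],
    [[0,0,0.13],[0,0,0],-1],
    [[0,0,0.06],[0,0,0],-1],
    [[0,0,0.04],[0,0,0],-1],
    [[0,0,0],[0,0,0],-1],
    [[0,0,0],[0,0,0],-1],
    [[0,0,0],[0,0,0],-1],
    [[0,0,0],[0,0,0],-1],
  ],
)

```text
t: 40.0
position: [0.4727, 0.0153, 0.0242]
tool_rot: [-0.0, 0.986, 0.167, 0.0]
ft_force: [-0.1, -0.1, -1.7]
grip_width: 0.0613
```

Run:
```python
from h import *
go([.4727,.015,.023],-70.8)
```

```text
t 40.0 pos [0.4727 0.0153 0.0242] toolz [ 7.e-04  2.e-04 -1.e+00] yawY -70.74 w 0.0613 F [-0.1 -0.1 -1.7]
delta units (tool now) [-0.001  0.003  0.012] rz units 0.0006
  j [-0.68  0.55  0.65  2.21 -0.63  0.57 -0.79]
```

Call:
apply_moves(
  series=[
    [[0,0,0.01],[0,0,0],-1],
    [[0,0,0],[0,0,0],-1],
    [[0,0,0],[0,0,0],0.42],
    [[0,0,0],[0,0,0],0.5],
    [[0,0,0],[0,0,0],0.65],
    [[0,0,0],[0,0,0],0.75],
    [[0,0,0],[0,0,0],0.75],
    [[0,0,-0.05],[0,0,0],0.75],
    [[0,0,-0.15],[0,0,0],0.75],
    [[0,0,-0.25],[0,0,0],0.75],
    [[0,0,-0.3],[0,0,0],1],
    [[0,0,-0.3],[0,0,0],1],
    [[0,0,-0.3],[0,0,0],1],
    [[0,0,-0.15],[0,0,0],1],
    [[0,0,-0.05],[0,0,0],1],
    [[0,0,0],[0,0,0],1],
    [[0,0,0],[0,0,0],1],
  ],
)

```text
t: 41.7
position: [0.4718, 0.0153, 0.1772]
tool_rot: [-0.0, 0.986, 0.167, -0.001]
ft_force: [0.3, -0.4, 1.0]
grip_width: 0.0883
```

Run:
```python
from h import *
go([.6,.2,.2])
f,s=wshot("v_wrist")
overlay(f["frame"],lambda X:wproj(X,f,s),[(oblong((.473,.014),.19,.10,19.2,.018,0),(255,0,0)),(oblong((.473,.014),.17,.062,19.2,.018,1),(0,255,0))],140,60,360,260,2,"v_ov.png")
```

```text
t 41.7 pos [0.4718 0.0153 0.1772] toolz [-1.2e-03 -1.0e-04 -1.0e+00] yawY -70.74 w 0.0883 F [ 0.3 -0.4  1. ]
delta units (tool now) [ 1.819 -1.321 -0.23 ]   j [-0.96  0.29  0.95  2.12 -0.3   0.88 -1.06]
```

View pics/v_ov.png

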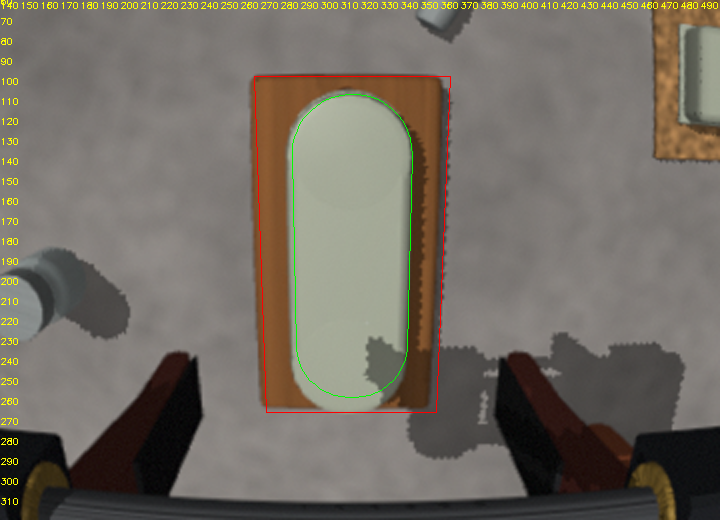

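Run:
```python
from h import *
go([.35,.50,.27])
```

```text
t 41.75 pos [0.4717 0.0152 0.177 ] toolz [-1.6e-03 -5.0e-04 -1.0e+00] yawY -70.75 w 0.0875 F [-0.5  0.4 -0.9]
delta units (tool now) [ 0.448 -4.978 -0.93 ]   j [-0.96  0.29  0.95  2.12 -0.3   0.88 -1.06]
```

Call:
apply_moves(
  series=[
    [[0,0,-0.2],[0,0,0],1],
    [[0.01,-0.12,-0.2],[0,0,0],1],
    [[0.025,-0.28,-0.05],[0,0,0],1],
    [[0.025,-0.28,-0.05],[0,0,0],1],
    [[0.025,-0.28,-0.05],[0,0,0],1],
    [[0.025,-0.28,-0.05],[0,0,0],1],
    [[0.025,-0.28,-0.05],[0,0,0],1],
    [[0.025,-0.28,-0.05],[0,0,0],1],
    [[0.025,-0.28,-0.05],[0,0,0],1],
    [[0.025,-0.28,-0.05],[0,0,0],1],
    [[0.025,-0.28,-0.05],[0,0,0],1],
    [[0.025,-0.28,0],[0,0,0],1],
    [[0.025,-0.28,0],[0,0,0],1],
    [[0.025,-0.28,0],[0,0,0],1],
    [[0.025,-0.28,0],[0,0,0],1],
    [[0.025,-0.28,0],[0,0,0],1],
    [[0.025,-0.28,0],[0,0,0],1],
    [[0.02,-0.25,0],[0,0,0],1],
    [[0.01,-0.12,0],[0,0,0],1],
    [[0,0,0],[0,0,0],1],
  ],
)

```text
t: 43.75
position: [0.3561, 0.473, 0.2618]
tool_rot: [0.001, 0.986, 0.168, -0.0]
ft_force: [0.0, 0.3, -0.3]
grip_width: 0.0879
```

Call:
apply_moves(
  series=[
    [[0,0,0],[0,0,0],1],
    [[0,0,0],[0,0,0],1],
    [[0,0,0],[0,0,0],1],
  ],
)

```text
t: 44.05
position: [0.3577, 0.4705, 0.2631]
tool_rot: [-0.0, 0.986, 0.166, -0.0]
ft_force: [1.4, 0.1, -0.9]
grip_width: 0.0878
```

Run:
```python
from h import *
go([.35,.50,.27])
t=manip.grab_frame("top");g=manip.grab_frame("scene")
cv2.imwrite("pics/w_top.png",t["frame"][:,:,::-1]);cv2.imwrite("pics/w_scene.png",g["frame"][:,:,::-1])
sh=[(oblong((.473,.014),.17,.062,19.2,.044,1),(0,255,0)),(oblong((.6576,-.184),.11,.056,111.8,.032,0),(0,255,0)),(circ((.442,.347),.026,.037),(0,255,0)),(circ((.4484,-.3734),.018,.045),(0,255,0))]
for n,f in (("t",t),("s",g)):
  for i,(b) in enumerate([(280,195,65,80),(340,145,70,60)] if n=="t" else [(255,145,95,75),(230,240,85,75)]):
    overlay(f["frame"],lambda X:proj(f,X),sh,*b,7,f"w_{n}{i}.png")
overlay(t["frame"],lambda X:proj(t,X),sh,165,215,110,60,7,"w_t2.png")
overlay(t["frame"],lambda X:proj(t,X),sh,405,205,75,75,7,"w_t3.png")
```

```text
t 44.05 pos [0.3577 0.4705 0.2631] toolz [-2.e-04  3.e-04 -1.e+00] yawY -70.87 w 0.0878 F [ 1.4  0.1 -0.9]
delta units (tool now) [ 0.024 -0.304 -0.069]   j [-1.63  0.38  0.79  1.76 -0.29  1.13 -1.98]
```

View pics/w_top.png

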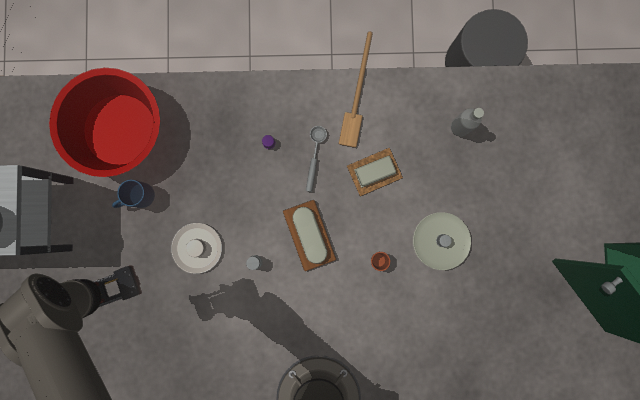

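View pics/w_scene.png

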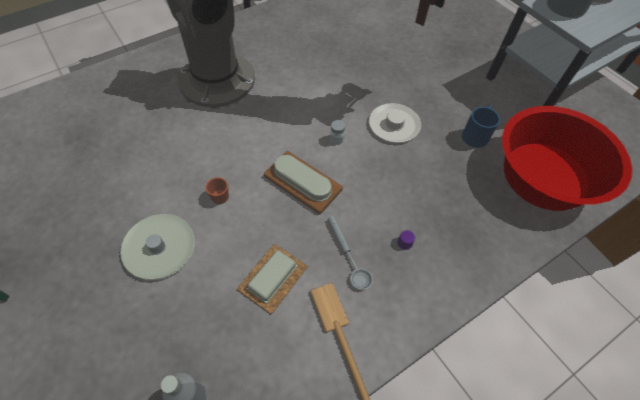

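View pics/w_t0.png

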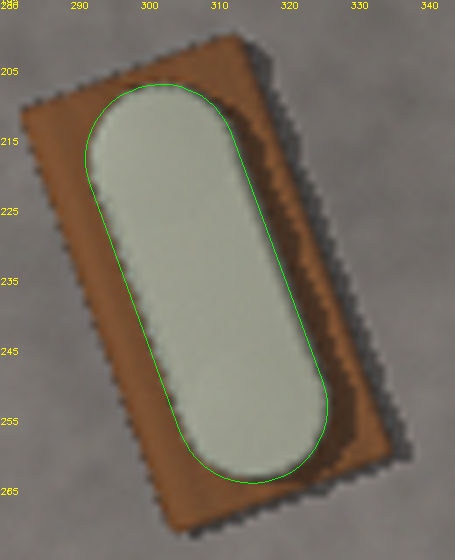

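View pics/w_t1.png

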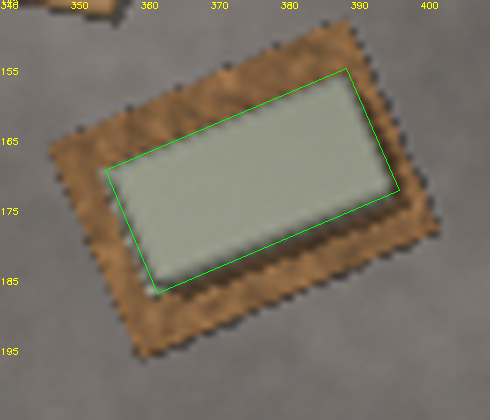

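View pics/w_t2.png

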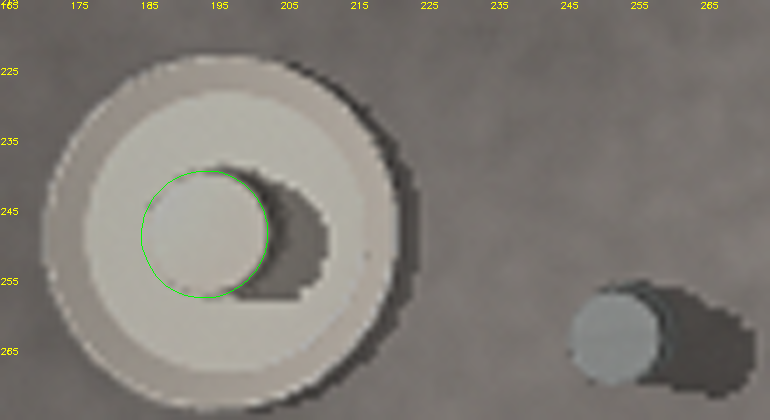

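View pics/w_t3.png

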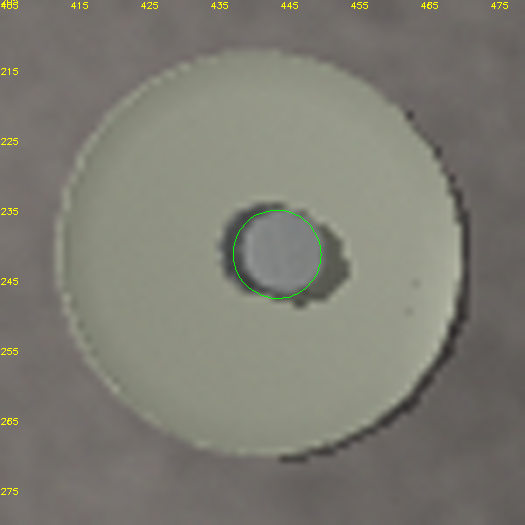

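View pics/w_s0.png

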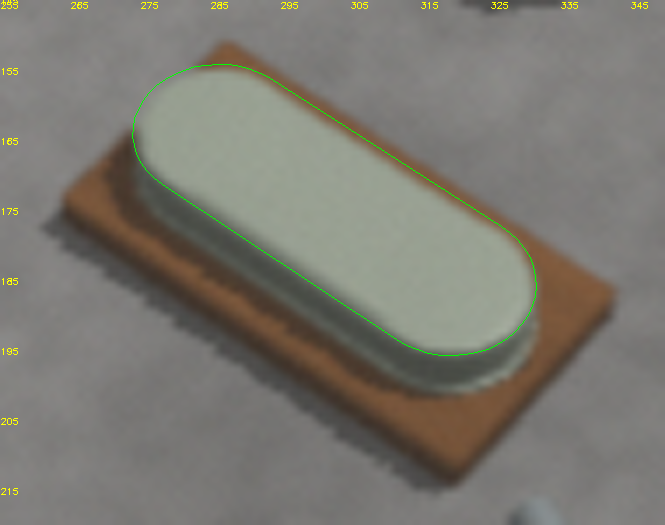

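All four dishes match the outlines of their places to within 1–3 mm and are upright. The jar (253,263) and the spoon (from (319,134) to (312,190)) are at the same pixels as at the start, and the arm is clear of everything. Handing in.

Run:
```python
from h import *
print(manip.close_job())
```

```text
the job is handed in; nothing more can be done
None
```

I took the stack apart from the top down: the steel cup went onto the plates, the ramekin onto the saucer, the short dish lengthwise on the mat and the long dish lengthwise on the board. All four are still upside down. The job was handed in at about 44 s of the 115 s, with the gripper open and clear of everything.

- **Placement:** the last top view shows each dish within about 1–2 mm of the middle of its place, except the cup, which is about 3 mm off. The scene view of the long dish agrees, and both dishes follow their mat and board to about 1°.
- **Spoon, jar and purple cup:** all three are at the same pixels as at the start. No dish tipped over, and the forces I read stayed at a few newtons.
- **Disagreement:** the wrist camera put the board about 3 mm to one side of where the top and scene cameras put it. I followed those two, shifting 1 mm toward the wrist reading, so the long dish could be up to about 2 mm off across the board.

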